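Hair pick off the barbed hook and into the organizer

ROBOT

A 6-joint arm with a two-finger parallel gripper is mounted at the origin on the work surface. World frame = base frame: x ahead of the robot, y to its left, z up, the work surface at z = 0. Lengths are in mm, angles in rad, forces in N, time in s.
With the tool pointing down it reaches from about 375 to 900 mm from the base axis. Payload 3.1 kg.
Tool frame: the origin (TCP) lies on the centre line of the jaws, within the pads' length; the fingertips stand ahead of it and the grasp point (between the pads) is the TCP (ctrl.tips_ahead is the y of the fingertips in the tool frame, in mm); y points along the fingers, z is the direction in which the jaws open and shut, and the axes are right-handed (so a half turn about y gives the same grasp; the last joint's range is limited). The gripper opens to 85 mm and grips with 20 to 120 N. Pads are 22 mm wide; open, the fingers measure 114 mm over their backs; the gripper's body (76 mm by 85 mm) begins 54 mm behind the grasp point. The pads swing forward as they close: fully open they stand 13 mm farther back than shut.
Start: joints at [-1.371, 0.527, 1.433, -0, 1.181, -0.178], TCP at [230.569, -580.892, 250.31] pointing down, gripper open.
Joint ranges: [-3.08, 3.08], [-0.75, 2.2], [0.22, 2.44], [-1.43, 4.57], [0, 2.65], [-2.85, 2.85]. Speed limits (rad/s): [2.79, 2.79, 3.14, 3.14, 3.14, 3.14].

INTERFACE

Orientations are given as a 3x3 rotation matrix whose columns are the frame's x, y, z axes.
In Python, from rig import readout, vision, ctrl gives the robot as it stands.
- The arm moves only by the shell command python3 -m jog 'ROWS' [FORCE]. ROWS is JSON, a list of rows, each a list of 7 numbers: the shift along the tool's x, y, z as a fraction of full scale, then the turn, a rotation vector about the tool's x, y, z as a fraction of full scale, then the opening, from -1 (shut) to 1 (fully open), so that 0 is half open. A call has 1 to 10 rows; each row shifts and turns the pose as measured when the row begins, along the tool's axes as they then stand; what a row does not reach is not made up. Full scale, the value 1, is 2.5 cm for a shift and 0.08 rad for a turn. A row lasts 1/8 s, in which the tool goes at most 62.5 mm and 10.7 degrees, less where a joint would pass 70% of its speed; a pose out of reach is approached as far as the arm can. A call with a number of a shift or a turn outside -1 to 1 is refused whole. A call with a gripper value outside its range is refused whole. The fingers move at their own pace and stop on an object; FORCE is the grip in N (left out, the last holds). Time passes only in rows, so rows that do not move let the fingers close. It gives the time, the measured TCP pose, the force and the opening at its end, in the units of the state.
- readout.get_state(): the state, without advancing time (a new reading comes with each control period).
- vision.snapshot(name): name is "scene" or "top" or "wrist"; returns the picture (384x512x3 uint8, red, green, blue); there is no depth.
- vision.calibration(name): a dict with "intrinsics" (3x3 intrinsics, pixels), "k1" (the pictures are not rectified: a ray, as slopes to the right and down, at radius r is drawn at 1 + k1 r^2 times it, then the intrinsics apply), "T" (4x4, takes a point from camera to world coordinates). Camera axes: x right, y down, z forward; pixel columns grow to the right and rows downward; lengths in mm; the calibration is good to about 2 mm. A picture is of the moment at which its call begins: read the wrist's pose just before it. calibration takes no time and is no camera call; for the wrist camera it gives the pose at the moment of the call.
- ctrl.close_job(): hands the job in, once; it reports no verdict.
The state is a dict: "clock": time; "joint_pos": joint angles; "qd": joint speeds; "joint_efforts": joint torques, N m; "position": TCP position; "eef_rot": TCP orientation; "wrist_force": force on the tool from outside, world axes, zero at the start; "ft_torque": the same for the moment, N m; "width": finger opening in mm.
Only numpy, scipy, OpenCV 4.12 (cv2) and the standard library are available. Lean on these libraries where they do the work, as an engineer would, in place of code of your own. Each camera call takes 0.05 s, during which the arm holds its last target.

TASK

Take the wooden hair pick off the springy barbed hook without forcing it: lift it, swing its teeth outward past the end of the hook and work it back over the barb, feeling where the tip is. Then stand the pick gently, teeth down and handle up, in the empty middle compartment of the clear organizer and let go, leaving everything else where it is.

Things in the scene. Friction and masses are not known exactly. Their poses are not given: they have to be found in the camera images.
- pick: Flat wooden hair pick hanging teeth down on the hook: 164 mm long, 8 mm thick, about 60 g. Origin: middle of the teeth tips (its foot); z runs up to the handle, x is normal to the flat faces, y across the width. From the foot up: teeth and their bar 50 mm wide to 79 mm; eye, an opening 20 mm wide from 79 to 100 mm, with 8 mm side rails; handle from 100 to 164 mm.
- pick_eye (a point): Middle of the upper edge of the pick's eye, the edge resting on the hook's arm, which passes through the eye; 100 mm above the foot, axes as the pick's.
- pick_handle (a point): Middle of the handle where to pinch it across its 8 mm thickness, 53 mm above pick_eye; the handle is 24 mm wide (36 mm in its lowest 8 mm) and ends 11 mm above. Fingertips 32 mm or more above pick_eye pass over the barb.
- stand: Fixed stand: dark wooden foot 100 x 90 x 14 mm, steel post and collar up to 209 mm high, and a barbed hook of round steel wire 6 mm thick. Origin: foot of the post on the dresser top; z up, x the way the hook points. The springy hook gives about 1 mm per 4.5 N along x or z at its tip, and is damaged by more than 7 N from the pick.
- hook_root (a point): Where the hook's level arm leaves the post axis, 200 mm above the dresser; axes as the stand's. Wire axis in xz: level to 12 mm short of the tip, then up 45 degrees to 12 mm height, then upright to the tip at 24 mm, where the barb folds back 5 mm inward and 3 mm down. The arm's length is NOT measured: the tip is anywhere from x = 72 to 112 mm; find it by touch or sight.
- hook_mid (a point): Point on the arm's axis 45 mm from hook_root, axes as the stand's. The upturned tip is too tall for the eye of an upright pick, wherever it is held. With the pick's teeth end swung 35 to 40 degrees outward (away from the post, in the xz plane) the eye goes up the tip and over it with about 2 mm to spare, the pick turning upright again as it passes.
- organizer: Fixed organizer of clear acrylic on a white 150 x 160 x 6 mm base, up to 80 mm high. Origin: centre of its underside, z up, x away from its tilt-out front bin. A middle row of three compartments runs along y; the side ones hold tubes, the middle one is empty.
- slot (a point): Centre of the floor of the empty middle compartment, 6 mm above the dresser: 30 mm wide inside along x, 76 mm along y, walls 72 mm high above this floor; axes as the organizer's. The pick stands in it with its width along y.
- hedgehog: White ceramic hedgehog ring holder, 45 mm high, 75 mm long, beside the stand; origin at the centre of its underside.
- polish: Glass nail polish bottle with black cap, 28 mm across, 66 mm high, beside the organizer; origin at the centre of its underside.
- deodorant: Red plastic deodorant stick, 40 mm across, 118 mm high; origin at the centre of its underside.
- cream: White cream jar, 60 mm across, 45 mm high; origin at the centre of its underside.
- perfume: Amber glass perfume bottle, 30 x 50 mm, 91 mm high; origin at the centre of its underside.
- hairbrush: Dark wooden hairbrush lying bristles down, 200 mm long along its x, 60 mm wide, 30 mm high; origin at the middle of its underside.
Not all that is in view belongs to the job. Of the things that look like the pick, the smallest one is meant. What is shaped like the stand but blue is not meant.

How it is judged (in metres and radians):
On the way:
1. the pick is off the hook and clear of it, and held up off the dresser ((x of pick_eye in the frame of stand above 0.15 m or z of pick_eye in the frame of stand above 0.27 m or y of pick_eye in the frame of stand above 0.06 m or y of pick_eye in the frame of stand below -0.06 m) and contact force between pick and stand below 0.1 N and height (world z) of pick above 0.03 m), for 0.2 s.
At the end, for the whole second after the job is handed in: The pick stands teeth down in the organizer's empty middle compartment (foot within the compartment and within 12 mm of its floor, leaning less than 0.45 rad), at rest, off the hook and released (x of pick in the frame of slot between -0.018 and 0.018 m and y of pick in the frame of slot between -0.04 and 0.04 m and z of pick in the frame of slot between -0.006 and 0.012 m and angle between pick's own z axis and vertical below 0.45 rad and linear speed of pick below 0.03 m/s and angular speed of pick below 0.3 rad/s and contact force between pick and stand below 0.1 N); the robot touches nothing.
It fails at once if the hook is forced: more than 7 N between pick and stand (contact force between pick and stand above 7 N).
It fails at once if the pick is rammed or dropped into the organizer: more than 25 N between them (contact force between pick and organizer above 25 N).
It fails at once if something else on the dresser is moved by more than 30 mm or tipped over (distance of any of hedgehog, polish, deodorant, cream, perfume, hairbrush from where it was at the start of the episode above 0.03 m or angle between any of hedgehog, polish, deodorant, cream, perfume, hairbrush's own z axis and vertical above 0.6 rad).
It also fails if it takes over 72 s, if anything falls off the work surface, if the arm or the gripper's body presses on something with over 40 N, if the wrist force passes 120 N, or if a joint passes its speed limit or range.

## Working session

There is one attempt and no reset: what is moved stays moved. The work goes in short steps, Python scripts to look and compute and a shell command to move; the robot and the scene stay as the last step left them, time stands still between calls to the robot, and variables do not carry over. Pictures are saved under pics/ and viewed, and the job is handed in when it is done.

```bash
ls; mkdir -p pics
python3 - <<'E'
from rig import readout, vision, ctrl
import cv2, numpy as np
s=readout.get_state(); print(s); print(ctrl.tips_ahead)
for n in ["scene","top","wrist"]:
    c=vision.calibration(n); print(n,c)
    im=vision.snapshot(n); cv2.imwrite(f"pics/{n}0.png",cv2.cvtColor(im,cv2.COLOR_RGB2BGR))
E
```

```text
pics
{'clock': 0.0, 'joint_pos': array([-1.37148386e+00,  5.28501018e-01,  1.43393738e+00,  3.49576599e-05,
        1.18143039e+00, -1.78522373e-01]), 'qd': array([-1.86261855e-04,  1.22662131e-03, -7.59184349e-06, -2.07506655e-04,
        9.95024772e-04,  1.09332888e-03]), 'joint_efforts': array([ 7.71147261e-04, -4.42341328e+01, -1.78023344e+01, -2.12710752e-04,
        8.49362084e-03,  5.07472731e-07]), 'position': array([ 230.44980643, -580.20823448,  249.30103303]), 'eef_rot': array([[-9.29470559e-01, -4.18963773e-04,  3.68896061e-01],
       [-3.68896042e-01,  2.23747857e-03, -9.29467968e-01],
       [-4.35983625e-04, -9.99997409e-01, -2.23422454e-03]]), 'wrist_force': array([-0.77117996,  0.52526258, -0.39005044]), 'ft_torque': array([ 0.0009615 , -0.02390351, -0.01093066]), 'width': 85.47385779847224}
19.0
scene {'intrinsics': array([[378.15509334,   0.        , 254.59652749],
       [  0.        , 378.15509334, 197.01356451],
       [  0.        ,   0.        ,   1.        ]]), 'k1': -0.006614960226914811, 'T': array([[-2.76329995e-01,  6.24830412e-01, -7.30225096e-01,
     
[... 678 characters left out ...]
3, -1.66949652e-01, -9.85929475e-01,
         1.40023601e+03],
       [ 0.00000000e+00,  0.00000000e+00,  0.00000000e+00,
         1.00000000e+00]])}
wrist {'intrinsics': array([[306.87449471,   0.        , 257.39055421],
       [  0.        , 306.87449471, 191.74627504],
       [  0.        ,   0.        ,   1.        ]]), 'k1': -0.04808211044936341, 'T': array([[ 3.69639172e-01, -8.83782887e-01, -2.86870512e-01,
         3.03410182e+02],
       [-9.29173040e-01, -3.52273073e-01, -1.11987252e-01,
        -5.52729664e+02],
       [-2.08434014e-03,  3.07947220e-01, -9.51401159e-01,
         3.74117919e+02],
       [ 0.00000000e+00,  0.00000000e+00,  0.00000000e+00,
         1.00000000e+00]])}
```

View pics/scene0.png

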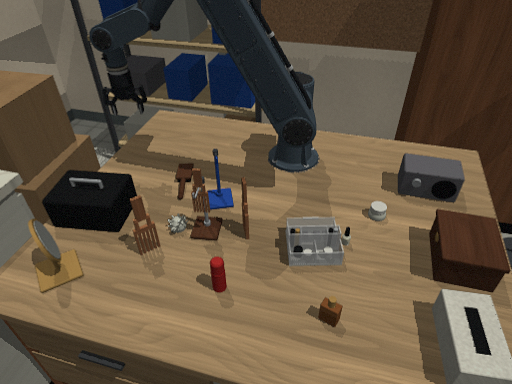

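View pics/top0.png

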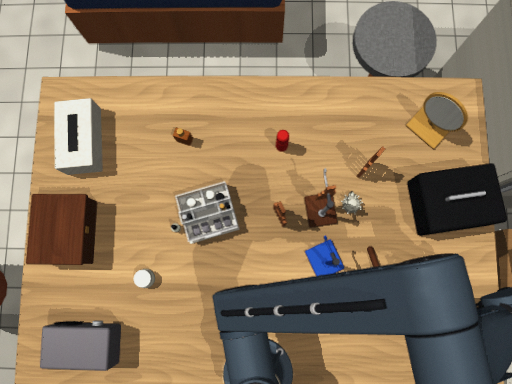

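View pics/wrist0.png

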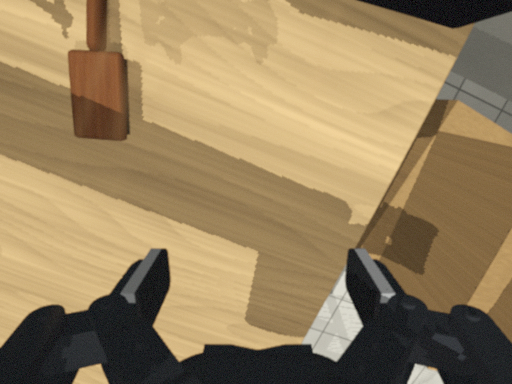

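The scene view shows the stand with its dark foot at about (207,228) and a pick hanging at (200,190), with larger picks at (145,225) and (245,207). The organizer is at (315,240). In the top view the stand is at (321,210) and the organizer at (207,212). I'll zoom in next.

Run:
```python
import cv2
a=cv2.imread('pics/scene0.png')[140:280,130:370]; cv2.imwrite('pics/s0z.png',cv2.resize(a,None,fx=3.3,fy=3.3,interpolation=cv2.INTER_CUBIC))
a=cv2.imread('pics/top0.png')[130:280,160:400]; cv2.imwrite('pics/t0z.png',cv2.resize(a,None,fx=3.3,fy=3.3,interpolation=cv2.INTER_CUBIC))
```

```text
(no output)
```

View pics/s0z.png

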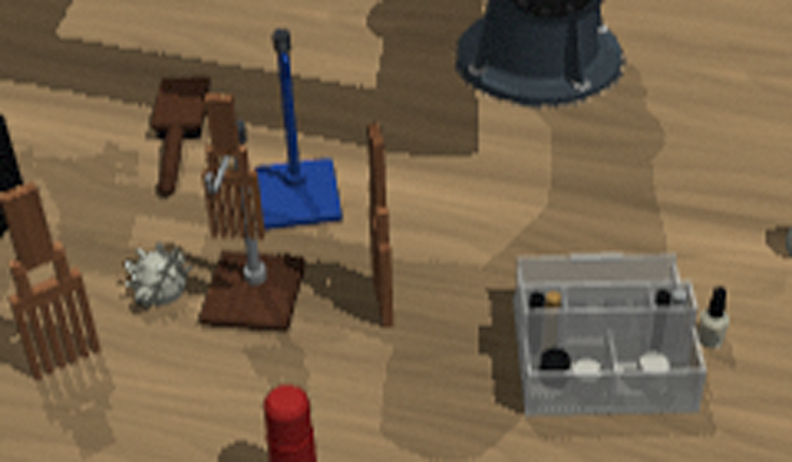

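View pics/t0z.png

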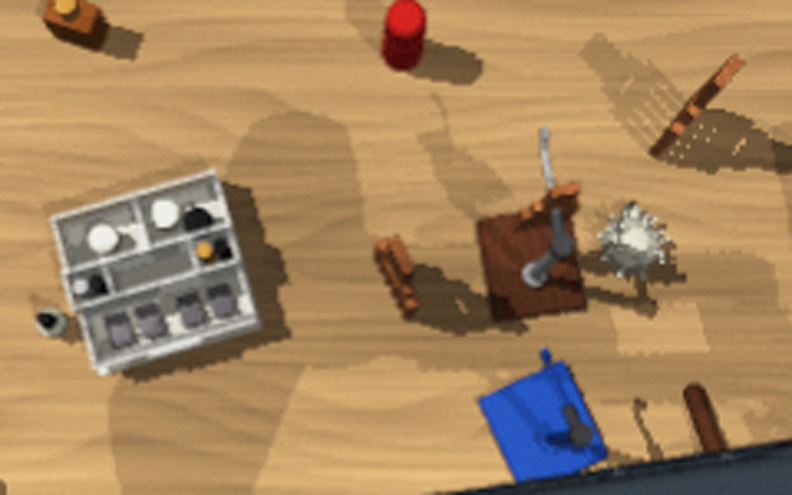

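```bash
cat > h.py <<'E'
from rig import readout, vision, ctrl
import cv2, numpy as np
def ray(c,uv):
    K=c['intrinsics']; T=c['T']; k=c['k1']
    p=np.array([(uv[0]-K[0,2])/K[0,0],(uv[1]-K[1,2])/K[1,1]]); q=p.copy()
    for _ in range(20): q=p/(1+k*(q@q))
    d=T[:3,:3]@np.array([q[0],q[1],1]); return T[:3,3],d/np.linalg.norm(d)
def plane(c,uv,z):
    o,d=ray(c,uv); return o+d*(z-o[2])/d[2]
def tri(*rs):
    A=np.zeros((3,3));b=np.zeros(3)
    for o,d in rs:
        P=np.eye(3)-np.outer(d,d);A+=P;b+=P@o
    p=np.linalg.solve(A,b); return p,[float(np.linalg.norm((np.eye(3)-np.outer(d,d))@(p-o))) for o,d in rs]
def proj(c,p):
    T=c['T'];q=T[:3,:3].T@(np.asarray(p)-T[:3,3]);s=q[:2]/q[2];s=s*(1+c['k1']*(s@s));K=c['intrinsics']
    return np.array([K[0,0]*s[0]+K[0,2],K[1,1]*s[1]+K[1,2]])
def snap(n,f):
    c=vision.calibration(n);im=vision.snapshot(n);cv2.imwrite(f'pics/{f}.png',cv2.cvtColor(im,cv2.COLOR_RGB2BGR));return c,im
E
cat > m1.py <<'E'
from h import *
np.set_printoptions(precision=1,suppress=True)
ct=vision.calibration('top');cs=vision.calibration('scene')
t=lambda u,v:(160+(u+.5)/3.3-.5,130+(v+.5)/3.3-.5); s=lambda u,v:(130+(u+.5)/3.3-.5,140+(v+.5)/3.3-.5)
print('post foot',plane(ct,t(535,275),0),plane(cs,s(255,275),0))
print('post top',plane(ct,t(563,240),209))
print('foot corners top',[plane(ct,t(*p),14)[:2] for p in [(477,222),(574,210),(587,308),(495,320)]])
print('foot corners scene',[plane(cs,s(*p),14)[:2] for p in [(234,248),(303,258),(288,327),(201,320)]])
print('tip', plane(ct,t(544,130),225), tri(ray(ct,t(544,130)),ray(cs,s(212,185))))
print('pick top',plane(ct,t(565,190),261))
print('org corners top',[plane(ct,t(*p),80)[:2] for p in [(50,217),(212,171),(262,325),(105,373)]])
E
python3 m1.py
```

```text
post foot [ 485.1 -199.4    0. ] [ 468.5 -202.2    0. ]
post top [ 486.6 -196.   209. ]
foot corners top [array([ 533.9, -142.9]), array([ 546.2, -235.9]), array([ 452. , -246.4]), array([ 440.1, -159.2])]
foot corners scene [array([ 449.6, -231.7]), array([ 445. , -156.7]), array([ 541.1, -137.6]), array([ 554.7, -223.6])]
tip [ 575.2 -179.7  225. ] (array([ 576.6, -179. ,  215.4]), [2.141758082205334, 2.1417580822054565])
pick top [ 518.4 -190.6  261. ]
org corners top [array([524.9, 252.8]), array([568.6, 105.3]), array([427.5,  57.2]), array([383.2, 197.6])]
```

```bash
cat >> h.py <<'E'
from scipy.spatial.transform import Rotation as Rn, Slerp
def plan(goal,Rg,n,show=True):
    """tool-frame fractions for a straight path of n equal rows"""
    st=readout.get_state();p=st['position'];R=st['eef_rot']
    rv=Rn.from_matrix(R.T@Rg).as_rotvec();d=(np.array(goal)-p)/n
    for i in range(n):
        Ri=R@Rn.from_rotvec(rv*i/n).as_matrix()
        print(np.round(Ri.T@d/25,2),np.round(rv/n/.08,2))
def down(yaw):
    z=np.array([np.cos(yaw),np.sin(yaw),0]);y=np.array([0,0,-1.]);return np.stack([np.cross(y,z),y,z],1)
E
python3 - <<'E'
from h import *
plan((510,-150,400),down(np.radians(11)),20)
E
```

```text
[-0.84 -0.3  -0.59] [ 0.   -0.87 -0.  ]
[-0.88 -0.3  -0.54] [ 0.   -0.87 -0.  ]
[-0.91 -0.3  -0.47] [ 0.   -0.87 -0.  ]
[-0.94 -0.3  -0.41] [ 0.   -0.87 -0.  ]
[-0.97 -0.3  -0.34] [ 0.   -0.87 -0.  ]
[-0.99 -0.3  -0.27] [ 0.   -0.87 -0.  ]
[-1.01 -0.3  -0.21] [ 0.   -0.87 -0.  ]
[-1.02 -0.3  -0.14] [ 0.   -0.87 -0.  ]
[-1.02 -0.3  -0.06] [ 0.   -0.87 -0.  ]
[-1.03 -0.3   0.01] [ 0.   -0.87 -0.  ]
[-1.02 -0.3   0.08] [ 0.   -0.87 -0.  ]
[-1.02 -0.3   0.15] [ 0.   -0.87 -0.  ]
[-1.   -0.3   0.22] [ 0.   -0.87 -0.  ]
[-0.99 -0.3   0.29] [ 0.   -0.87 -0.  ]
[-0.96 -0.3   0.35] [ 0.   -0.87 -0.  ]
[-0.94 -0.3   0.42] [ 0.   -0.87 -0.  ]
[-0.91 -0.3   0.48] [ 0.   -0.87 -0.  ]
[-0.87 -0.3   0.55] [ 0.   -0.87 -0.  ]
[-0.83 -0.3   0.6 ] [ 0.   -0.87 -0.  ]
[-0.79 -0.3   0.66] [ 0.   -0.87 -0.  ]
```

```bash
python3 -m jog '[[-0.5,-1,-0.3,0,-0.5,0,1],[-0.7,-1,-0.5,0,-0.9,0,1],[-0.9,-1,-0.5,0,-0.9,0,1],[-0.9,-1,-0.4,0,-0.9,0,1],[-0.9,-1,-0.35,0,-0.9,0,1],[-1,-0.3,-0.3,0,-0.9,0,1],[-1,-0.3,-0.2,0,-0.9,0,1],[-1,0,-0.15,0,-0.9,0,1],[-1,0,-0.05,0,-0.9,0,1],[-1,0,0,0,-0.9,0,1]]'
```

```text
clock: 1.4
position: [361.1, -374.7, 391.3]
eef_rot: [[-0.467, -0.002, 0.884], [-0.884, 0.009, -0.467], [-0.008, -1.0, -0.006]]
wrist_force: [-0.3, -0.7, 0.4]
width: 85.5
```

Run:
```python
from h import *
print(readout.get_state()['joint_pos'])
plan((510,-150,400),down(np.radians(11)),10)
```

```text
[-1.02072533  0.24468546  1.48777822  0.00348024  1.41808106 -0.53532588]
[-1.07 -0.03  0.11] [ 0.   -0.85 -0.01]
[-1.06 -0.03  0.18] [ 0.   -0.85 -0.01]
[-1.05 -0.03  0.25] [ 0.   -0.85 -0.01]
[-1.03 -0.03  0.32] [ 0.   -0.85 -0.01]
[-1.01 -0.03  0.39] [ 0.   -0.85 -0.01]
[-0.98 -0.03  0.46] [ 0.   -0.85 -0.01]
[-0.94 -0.03  0.52] [ 0.   -0.85 -0.01]
[-0.91 -0.03  0.59] [ 0.   -0.85 -0.01]
[-0.86 -0.03  0.65] [ 0.   -0.85 -0.01]
[-0.82 -0.03  0.7 ] [ 0.   -0.85 -0.01]
```

```bash
python3 -m jog '[[-1,0,0.1,0,-0.85,0,1],[-1,0,0.2,0,-0.85,0,1],[-1,0,0.25,0,-0.85,0,1],[-1,0,0.3,0,-0.85,0,1],[-1,0,0.4,0,-0.85,0,1],[-1,0,0.45,0,-0.85,0,1],[-1,0,0.5,0,-0.85,0,1],[-0.9,0,0.6,0,-0.85,0,1],[-0.9,0,0.65,0,-0.85,0,1],[-0.8,0,0.7,0,-0.85,0,1]]'
python3 - <<'E'
from h import *
print(readout.get_state()['joint_pos'])
snap('wrist','w1')
snap('scene','s1')
plan((510,-150,400),down(np.radians(11)),1)
E
```

```text
clock: 2.65
position: [507.4, -141.4, 390.4]
eef_rot: [[0.215, -0.007, 0.977], [-0.977, 0.014, 0.215], [-0.015, -1.0, -0.004]]
wrist_force: [-1.0, -0.1, -0.4]
width: 85.1
[-0.48914929  0.25679355  1.47348434  0.00943014  1.42423268 -0.70721111]
[ 0.39 -0.39 -0.  ] [ 0.04  0.32 -0.2 ]
```

View pics/w1.png

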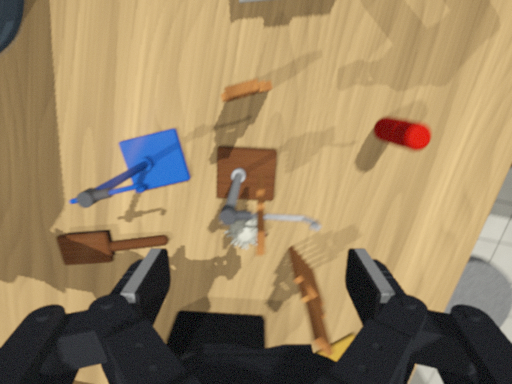

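Run:
```python
import cv2
a=cv2.imread('pics/w1.png')[130:270,200:340]; cv2.imwrite('pics/w1z.png',cv2.resize(a,None,fx=4,fy=4,interpolation=cv2.INTER_CUBIC))
```

```text
(no output)
```

View pics/w1z.png

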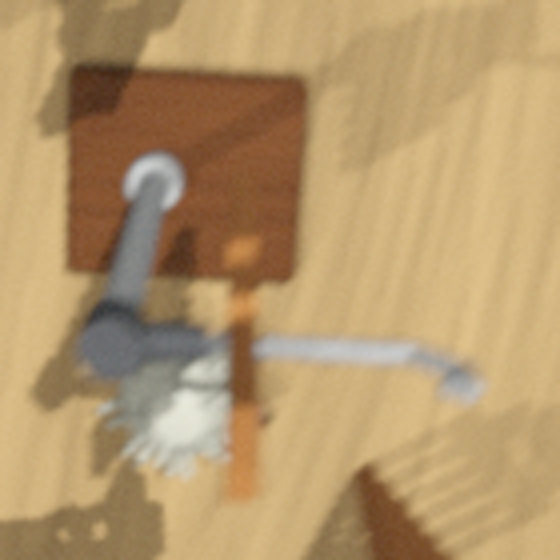

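Run:
```python
from h import *
np.set_printoptions(precision=1,suppress=True)
cw=vision.calibration('wrist');ct=vision.calibration('top');cs=vision.calibration('scene')
w=lambda u,v:(200+(u+.5)/4-.5,130+(v+.5)/4-.5)
t=lambda u,v:(160+(u+.5)/3.3-.5,130+(v+.5)/3.3-.5); s=lambda u,v:(130+(u+.5)/3.3-.5,140+(v+.5)/3.3-.5)
print('cam',cw['T'][:3,3])
print('tip',plane(cw,w(463,378),226),tri(ray(cw,w(463,378)),ray(ct,t(544,130)),ray(cs,s(212,185))))
print('post top',plane(cw,w(110,345),209),'foot',plane(cw,w(157,183),14))
print('bend',plane(cw,w(413,352),200))
print('arm@pick',plane(cw,w(257,345),200))
print('foot corners',[plane(cw,w(*p),14)[:2] for p in [(72,66),(304,76),(296,283),(68,270)]])
print('pick handle end',plane(cw,w(243,498),267), 'foot end near',plane(cw,w(243,235),103))
```

```text
cam [491.4 -66.6 516.3]
tip [ 574.9 -174.2  226. ] (array([ 577.2, -178.6,  215.7]), [0.8295977854186238, 2.4025144120046025, 1.9921177530881462])
post top [ 484.6 -192.   209. ] foot [ 485.9 -195.4   14. ]
bend [ 566.7 -179.4  200. ]
arm@pick [ 524.1 -186.8  200. ]
foot corners [array([ 441.9, -154.5]), array([ 535.8, -137.9]), array([ 553.3, -225.8]), array([ 456.1, -241.5])]
pick handle end [ 522.4 -198.3  267. ] foot end near [ 520.1 -184.4  103. ]
```

```bash
cat > geo.py <<'E'
import numpy as np
YAW=np.radians(10.3); P=np.array([485.5,-195.5,0.])
hx=np.array([np.cos(YAW),np.sin(YAW),0]);hy=np.array([-np.sin(YAW),np.cos(YAW),0]);hz=np.array([0,0,1.])
def st(x,y,z): return P+x*hx+y*hy+z*hz
def inst(p): d=np.asarray(p)-P; return np.array([d@hx,d@hy,d[2]])
E
python3 - <<'E'
from h import *; from geo import *
np.set_printoptions(precision=1,suppress=True)
c=vision.calibration('wrist')
for nm,p in dict(top_m=(36,-12,267),top_p=(36,12,267),h_m=(36,-12,211),eyeup=(36,0,203),foot_m=(36,-25,103),foot_p=(36,25,103),bar_p=(36,25,182),bar_m=(36,-25,182),root=(0,0,200),tip=(92,0,226),bend=(80,0,200)).items():
    q=proj(c,st(*p)); print(nm,q,'zoom',(q-[200,130])*4)
# scene
c=vision.calibration('scene')
for nm,p in dict(top_m=(36,-12,267),top_p=(36,12,267),foot_m=(36,-25,103),foot_p=(36,25,103),bar_p=(36,25,182),tip=(92,0,226),bend=(80,0,200)).items():
    q=proj(c,st(*p)); print(nm,q,'zoom',(q-[130,140])*3.3)
a=cv2.imread('pics/s1.png')[150:260,160:270]; cv2.imwrite('pics/s1z.png',cv2.resize(a,None,fx=5,fy=5,interpolation=cv2.INTER_CUBIC))
E
```

```text
top_m [260.5 256.8] zoom [242. 507.]
top_p [261.6 232.6] zoom [246.6 410.6]
h_m [260.2 231.3] zoom [240.9 405.1]
eyeup [260.6 218.2] zoom [242.6 352.8]
foot_m [259.5 208.3] zoom [238.  313.3]
foot_p [261.  174.4] zoom [243.9 177.5]
bar_p [261.5 190.9] zoom [245.8 243.5]
bar_m [259.7 231.2] zoom [238.6 404.7]
root [228.1 216. ] zoom [112.4 343.8]
tip [315.2 228.6] zoom [460.7 394.3]
bend [300.3 218.7] zoom [401.2 354.7]
top_m [191.3 168.9] zoom [202.3  95.3]
top_p [199.5 169.3] zoom [229.5  96.6]
foot_m [193.7 211. ] zoom [210.1 234.3]
foot_p [209.3 211.9] zoom [261.8 237.3]
bar_p [206.9 192.5] zoom [253.8 173.1]
tip [192.8 192.6] zoom [207.1 173.6]
bend [194.8 196.9] zoom [213.8 187.8]
```

View pics/s1z.png

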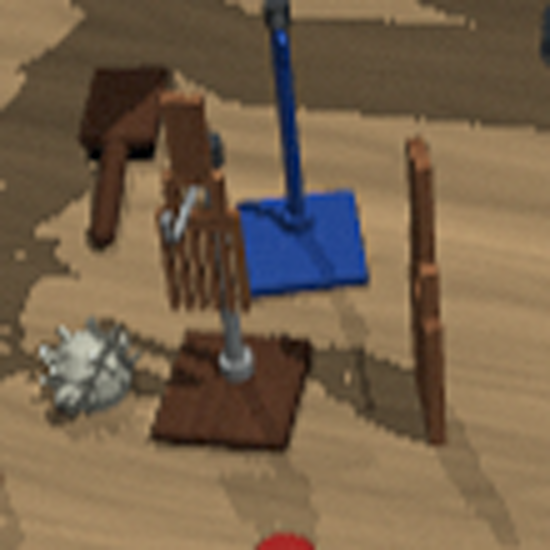

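Run:
```python
from h import *; from geo import *
plan(st(36,1,315),down(YAW),4)
```

```text
[0.51 0.75 0.02] [ 0.01  0.12 -0.05]
[0.5  0.75 0.03] [ 0.01  0.12 -0.05]
[0.5  0.75 0.03] [ 0.01  0.12 -0.05]
[0.5  0.75 0.04] [ 0.01  0.12 -0.05]
```

```bash
python3 -m jog '[[0.5,0.75,0,0,0.15,-0.05,0.3],[0.5,0.75,0,0,0.15,-0.05,0.3],[0.5,0.75,0,0,0.15,-0.05,0.3],[0.5,0.75,0,0,0.15,-0.05,0.3],[0,0,0,0,0,0,0.3],[0,0,0,0,0,0,0.3]]' 30;  python3 - <<'E'
from h import *; from geo import *
print(readout.get_state()['joint_pos'])
snap('wrist','w2'); 
c=vision.calibration('wrist')
for nm,p in dict(top_m=(36,-12,267),top_p=(36,12,267),root=(0,0,200),tip=(92,0,226),bend=(80,0,200)).items(): print(nm,proj(c,st(*p)))
plan(st(36,1,300),down(YAW),1)
E
```

```text
clock: 3.5
position: [515.5, -192.2, 312.9]
eef_rot: [[0.164, -0.006, 0.987], [-0.987, -0.003, 0.164], [0.002, -1.0, -0.006]]
wrist_force: [-0.0, 0.7, 0.1]
width: 55.3
[-0.55725788  0.35802444  1.5410343  -0.00552961  1.24582969 -0.71973229]
top_m [268.62435042 241.5398968 ]
top_p [268.51095075 205.11282279]
root [222.04805524 190.55217804]
tip [343.47687644 199.94258043]
bend [320.46322348 189.40794953]
[-0.12  0.52  0.24] [ 0.07 -0.19  0.02]
```

View pics/w2.png

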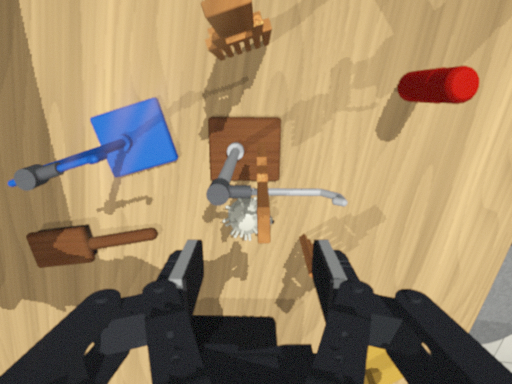

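Run:
```python
from h import *; from geo import *
np.set_printoptions(precision=2,suppress=True)
a=cv2.imread('pics/w2.png')[140:280,200:360]; cv2.imwrite('pics/w2z.png',cv2.resize(a,None,fx=5,fy=5,interpolation=cv2.INTER_CUBIC))
c=vision.calibration('wrist');s=readout.get_state();p=s['position'];R=s['eef_rot']
print(inst(p))
for k in [0,19,50]:print(k,proj(c,p+R[:,1]*k), proj(c,p+R[:,1]*k+R[:,2]*27),proj(c,p+R[:,1]*k-R[:,2]*27))
```

```text
[ 30.09  -2.   312.97]
0 [258.6  268.02] [316.49 267.96] [200.72 267.82]
19 [258.5  248.38] [309.96 248.36] [207.05 248.24]
50 [258.38 224.26] [301.92 224.28] [214.85 224.18]
```

View pics/w2z.png

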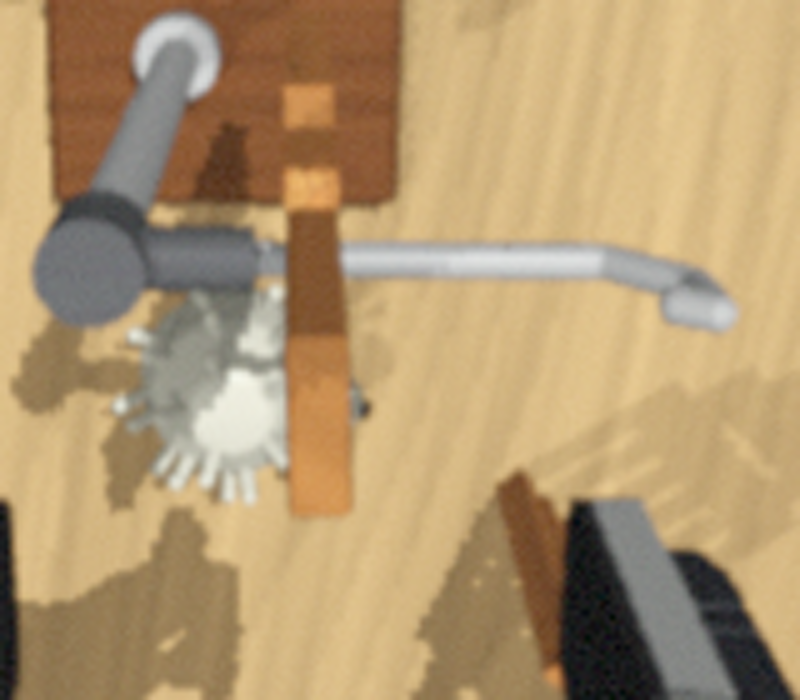

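Run:
```python
from h import *; from geo import *
np.set_printoptions(precision=2,suppress=True)
c=vision.calibration('wrist')
w=lambda u,v:(200+(u+.5)/5-.5,140+(v+.5)/5-.5)
f=lambda u,v,z:print(u,v,inst(plane(c,w(u,v),z)))
for q in [(289,515),(351,515),(288,337),(346,337)]: f(*q,267)
f(715,310,227);f(603,262,200);f(340,262,200);f(88,272,209);f(690,300,224)
plan(st(34.4,-1,300),down(YAW),1)
```

```text
289 515 [ 29.06 -12.65 267.  ]
351 515 [ 36.72 -12.74 267.  ]
288 337 [ 29.28  10.88 267.  ]
346 337 [ 36.17  10.8  267.  ]
715 310 [ 91.16  -0.92 227.  ]
603 262 [ 79.89  -2.21 200.  ]
340 262 [ 37.05  -1.69 200.  ]
88 272 [ -2.77   0.08 209.  ]
690 300 [ 88.19  -0.39 224.  ]
[-0.04  0.52  0.17] [ 0.07 -0.19  0.02]
```

```bash
python3 -m jog '[[-0.05,0.6,0.1,0.1,-0.2,0,0.3],[0,0.7,0.05,0,0,0,0.3],[0,0.4,0,0,0,0,0.3],[0,0,0,0,0,0,0.3]]' 30;  python3 - <<'E'
from h import *; from geo import *
np.set_printoptions(precision=2,suppress=True)
s=readout.get_state();print(inst(s['position']))
snap('wrist','w3'); 
plan(st(32.8,-1,256),down(YAW),1)
E
```

```text
clock: 4.05
position: [520.4, -190.0, 273.5]
eef_rot: [[0.181, 0.009, 0.983], [-0.983, -0.005, 0.181], [0.007, -1.0, 0.008]]
wrist_force: [0.5, 0.3, 0.3]
width: 55.8
[ 35.36  -0.88 273.49]
[-0.01  0.72 -0.12] [-0.11  0.03  0.09]
```

View pics/w3.png

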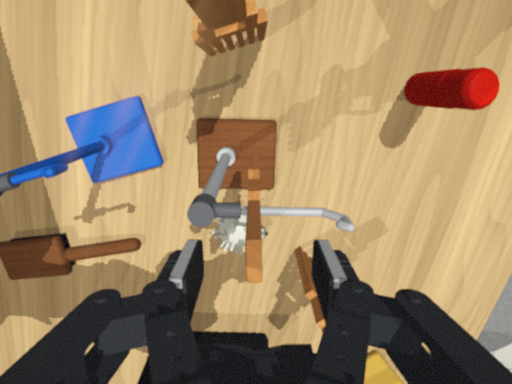

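```bash
python3 -m jog '[[0,0.4,-0.08,-0.1,0,0.08,0.3],[0,0.35,0,0,0,0,0.3],[0,0,0,0,0,0,0.3]]' 30;  python3 - <<'E'
from h import *; from geo import *
np.set_printoptions(precision=2,suppress=True)
s=readout.get_state();print(inst(s['position']))
snap('wrist','w4'); 
plan(st(32.8,-1,256),down(YAW),1)
E
```

```text
clock: 4.47
position: [519.3, -191.0, 255.2]
eef_rot: [[0.181, 0.002, 0.983], [-0.983, -0.002, 0.181], [0.002, -1.0, 0.002]]
wrist_force: [-0.1, -0.0, 0.0]
width: 55.7
[ 34.08  -1.63 255.2 ]
[-0.03 -0.02 -0.06] [-0.03  0.03  0.04]
```

View pics/w4.png

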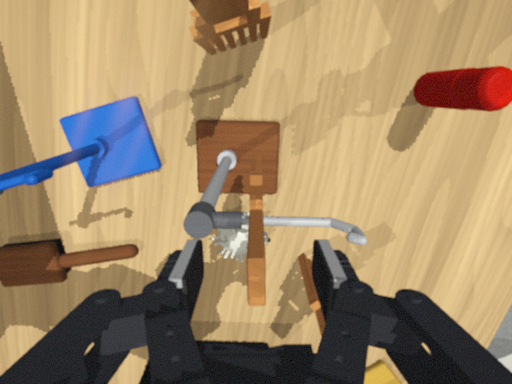

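```bash
python3 -m jog '[[0,0,0,0,0,0,-0.5],[0,0,0,0,0,0,-0.7],[0,0,0,0,0,0,-1],[0,0,0,0,0,0,-1],[0,0,0,0,0,0,-1],[0,0,0,0,0,0,-1]]' 30;  python3 - <<'E'
from h import *; from geo import *
np.set_printoptions(precision=2,suppress=True)
s=readout.get_state();print(inst(s['position']),s['wrist_force'],s['ft_torque'])
snap('wrist','w5');snap('scene','s5') ;snap('top','t5') 
E
```

```text
clock: 5.28
position: [519.9, -191.4, 256.1]
eef_rot: [[0.181, 0.004, 0.983], [-0.983, -0.003, 0.181], [0.004, -1.0, 0.003]]
wrist_force: [0.5, 0.6, -1.0]
width: 7.6
[ 34.58  -2.09 256.12] [ 0.53  0.64 -1.01] [-0.02 -0.01 -0.01]
```

View pics/w5.png

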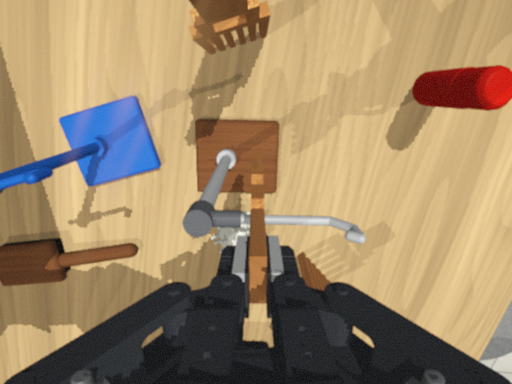

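View pics/s5.png

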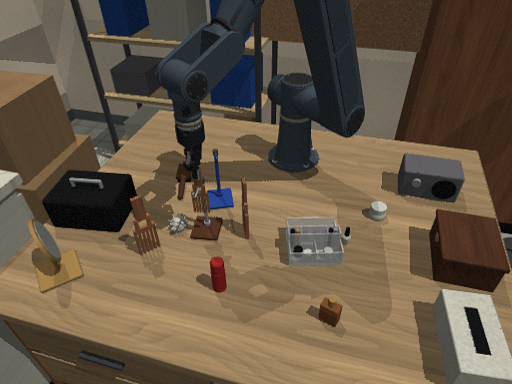

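The handle is pinched at 7.6 mm with no force. Next I'll work out a path for the eye over the barb by planning in the xz plane.

```bash
cat > pl.py <<'E'
import numpy as np, heapq
L=92.
poly=[(22,200),(L-12,200),(L,212),(L,224),(L-5,221)]
pts=[]
for a,b in zip(poly[:-1],poly[1:]):
    n=max(2,int(np.hypot(b[0]-a[0],b[1]-a[1])/0.7)); 
    for t in np.linspace(0,1,n): pts.append((a[0]+t*(b[0]-a[0]),a[1]+t*(b[1]-a[1]),3))
for t in np.linspace(0,1,40): pts.append((0,209*t,11))
for t in np.linspace(0,22,12): pts.append((t,200,6))
pts=np.array(pts)
# pick local coords: (u along thickness, w along z, origin at eye upper edge)
boxes=[(-4,4,-100,-21),(-4,4,0,64),(-20,20,33,110),(-43,43,106,170)]
def clr(x,z,th):
    # th: teeth swung outward (+x). pick z axis = (-sin th, cos th); pick x axis=(cos th, sin th)
    dx=pts[:,0]-x;dz=pts[:,1]-z
    u=dx*np.cos(th)+dz*np.sin(th); w=-dx*np.sin(th)+dz*np.cos(th)
    m=1e9
    for b in boxes:
        du=np.maximum(np.maximum(b[0]-u,u-b[1]),0);dw=np.maximum(np.maximum(b[2]-w,w-b[3]),0)
        m=min(m,(np.hypot(du,dw)-pts[:,2]).min())
    return m
X=np.arange(30,150,1.);Z=np.arange(196,262,1.);T=np.radians(np.arange(-4,46,2.))
if __name__=="__main__":
    C=np.array([[[clr(x,z,t) for t in T] for z in Z] for x in X])
    np.save('C.npy',C)
    print(C.shape,C.max())
E
cat > dj.py <<'E'
from pl import *
import sys
C=np.load('C.npy')
s=(5,9,2) # x=35,z=205,th=0
def run(cmin):
    ok=C>cmin; D=np.full(C.shape,np.inf);prev={};D[s]=0;h=[(0,s)]
    while h:
        d,c=heapq.heappop(h)
        if d>D[c]: continue
        if X[c[0]]>120: 
            p=[c]
            while p[-1]!=s:p.append(prev[p[-1]])
            return p[::-1]
        for dd in [(a,b,e) for a in(-1,0,1) for b in(-1,0,1) for e in(-1,0,1) if (a,b,e)!=(0,0,0)]:
            n=tuple(np.add(c,dd))
            if min(n)<0 or any(n[i]>=C.shape[i] for i in range(3)) or not ok[n]: continue
            st=np.hypot(dd[0],dd[1])+1.2*abs(dd[2]); st+= 6/max(C[n],.15) *0.3
            if d+st<D[n]: D[n]=d+st;prev[n]=c;heapq.heappush(h,(d+st,n))
for cm in [2.5,2.0,1.75,1.5,1.25,1.0,.75,.5]:
    p=run(cm)
    if p:
        print('clearance',cm)
        for c in p[::2]: print(int(X[c[0]]),int(Z[c[1]]),round(np.degrees(T[c[2]])),round(C[c],1))
        break
E
python3 pl.py; python3 dj.py
```

```text
(120, 66, 25) 60.96957954615148
clearance 2.0
35 205 0 2.0
37 207 0 4.0
39 209 0 6.0
41 210 0 7.0
43 210 0 7.0
45 210 0 7.0
47 210 0 7.0
49 210 0 7.0
51 210 0 7.0
53 210 0 7.0
55 210 0 7.0
57 210 0 7.0
59 210 2 6.9
61 210 6 6.6
63 210 10 6.3
65 210 14 6.0
67 210 18 5.7
69 210 22 5.0
71 211 26 4.2
73 213 30 3.2
75 215 34 2.8
77 217 38 3.2
78 219 40 2.7
79 221 40 2.0
81 223 40 2.0
83 225 40 2.0
85 227 40 2.0
87 229 40 2.7
89 231 40 3.9
91 233 40 4.6
93 235 40 5.7
95 236 40 6.4
97 236 40 6.6
99 236 40 7.2
101 236 40 8.1
103 236 40 9.3
105 236 40 10.7
107 236 40 12.2
109 236 40 13.7
111 236 40 15.3
113 236 40 16.8
115 236 40 18.3
117 236 40 19.9
119 236 40 21.4
121 236 40 22.6
```

Run:
```python
from h import *; from geo import *
np.set_printoptions(precision=2,suppress=True)
a=cv2.imread('pics/w5.png')[160:300,180:380]; cv2.imwrite('pics/w5z.png',cv2.resize(a,None,fx=4,fy=4,interpolation=cv2.INTER_CUBIC))
```

```text
(no output)
```

View pics/w5z.png

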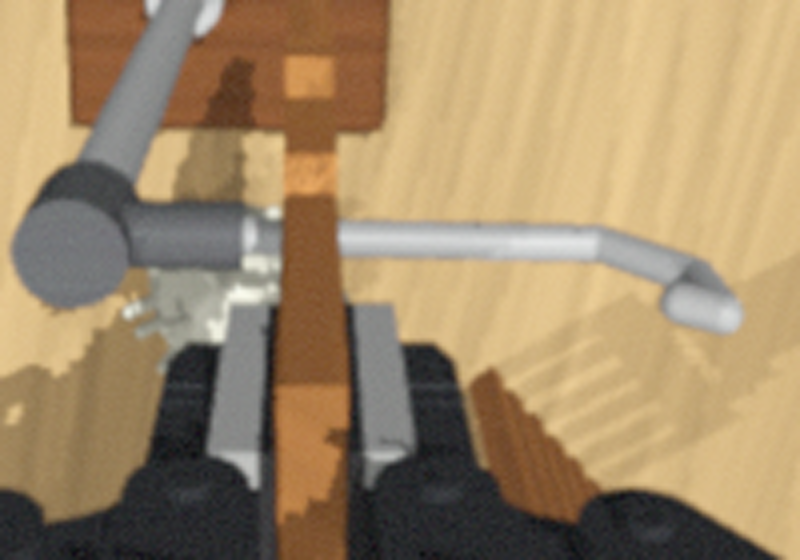

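Run:
```python
from h import *; from geo import *
np.set_printoptions(precision=2,suppress=True)
c=vision.calibration('wrist');s=readout.get_state()
w=lambda u,v:(180+(u+.5)/4-.5,160+(v+.5)/4-.5)
f=lambda n,u,v,z:print(n,inst(plane(c,w(u,v),z)))
f('tip',727,311,226);f('barb end',678,302,223);f('bend',598,243,200);f('collar',72,252,209);f('pick@arm',310,240,203);f('front face',338,240,203);f('rear',283,240,203);f('picktop',312,382,267)
print(inst(s['position']),proj(c,s['position']-s['eef_rot'][:,1]*11))
```

```text
tip [ 92.41  -1.34 226.  ]
barb end [ 86.33  -1.4  223.  ]
bend [ 80.08  -2.24 200.  ]
collar [ -2.31  -0.01 209.  ]
pick@arm [ 33.94  -0.49 203.  ]
front face [ 38.33  -0.48 203.  ]
rear [ 29.7  -0.5 203. ]
picktop [ 34.02  10.96 267.  ]
[ 34.57  -2.09 256.11] [258.71 281.82]
```

```bash
python3 -m jog '[[0,-0.2,0,0,0,0,-1],[0,-0.2,0.1,0,0,0,-1],[0,0,0.4,0,0,0,-1],[0,0,0.5,0,0,0,-1],[0,0,0.4,0,0,0,-1],[0,0,0,0,0,0,-1],[0,0,0,0,0,0,-1]]'
python3 - <<'E'
from h import *; from geo import *
np.set_printoptions(precision=2,suppress=True)
s=readout.get_state();print(inst(s['position']),s['wrist_force'],s['joint_pos'])
plan(st(77,-1.8,266),down(YAW),1)
E
```

```text
clock: 6.3
position: [557.4, -184.2, 266.6]
eef_rot: [[0.182, 0.004, 0.983], [-0.983, -0.003, 0.182], [0.004, -1.0, 0.004]]
wrist_force: [0.4, 0.6, -1.1]
width: 7.2
[ 72.8   -1.73 266.6 ] [ 0.42  0.61 -1.11] [-0.51  0.46  1.52 -0.    1.17 -0.69]
[0.   0.02 0.17] [-0.04  0.04  0.04]
```

```bash
python3 -m jog '[[0,0,0.12,0,0,0,-1],[0,0,0,0,0,0,-1],[0,0,0,0,0,0,-1]]'; python3 -m jog '[[0,0,0.08,0,0,0,-1],[0,0,0,0,0,0,-1],[0,0,0,0,0,0,-1]]';python3 - <<'E'
from h import *; from geo import *
np.set_printoptions(precision=2,suppress=True)
s=readout.get_state();print(inst(s['position']),s['wrist_force'],s['wrist_force']@hx,s['ft_torque'])
E
```

```text
clock: 6.68
position: [559.9, -183.6, 266.4]
eef_rot: [[0.182, 0.003, 0.983], [-0.983, -0.002, 0.182], [0.003, -1.0, 0.003]]
wrist_force: [0.1, -0.1, -1.1]
width: 7.7
clock: 7.05
position: [561.8, -183.3, 266.6]
eef_rot: [[0.181, 0.003, 0.983], [-0.983, -0.003, 0.181], [0.003, -1.0, 0.003]]
wrist_force: [0.5, 0.2, -1.0]
width: 7.3
[ 77.26  -1.68 266.56] [ 0.45  0.25 -1.02] 0.4871635300215169 [-0.02 -0.01 -0.04]
```

Next I'll touch the barb, about 1 mm per step.

```bash
for i in 1; do python3 -m jog '[[0,0,0.06,0,0,0,-1],[0,0,0,0,0,0,-1],[0,0,0,0,0,0,-1]]'; done; python3 -m jog '[[0,0,0.05,0,0,0,-1],[0,0,0,0,0,0,-1]]'
```

```text
clock: 7.42
position: [563.4, -183.1, 266.6]
eef_rot: [[0.181, 0.003, 0.983], [-0.983, -0.003, 0.181], [0.003, -1.0, 0.003]]
wrist_force: [0.4, -0.7, -1.3]
width: 7.8
clock: 7.68
position: [564.7, -182.8, 266.6]
eef_rot: [[0.181, 0.003, 0.983], [-0.983, -0.003, 0.181], [0.003, -1.0, 0.003]]
wrist_force: [-0.0, -0.7, -0.7]
width: 7.3
```

```bash
python3 -m jog '[[0,0,0.04,0,0,0,-1],[0,0,0,0,0,0,-1]]'|grep -v rot;  python3 -c "
from h import *; from geo import *
s=readout.get_state();print(inst(s['position']),s['wrist_force']@hx,s['ft_torque'])"
```

```text
clock: 7.92
position: [565.4, -182.7, 266.5]
wrist_force: [0.1, -0.4, -0.2]
width: 7.2
[ 80.94894421  -1.65515679 266.48943126] 0.017302648545459723 [ 0.00151047  0.04081505 -0.0220903 ]
```

```bash
python3 -m jog '[[0,0,0.04,0,0,0,-1],[0,0,0,0,0,0,-1]]'|grep -v rot;  python3 -c "
from h import *; from geo import *
s=readout.get_state();print(inst(s['position']),s['wrist_force']@hx,s['ft_torque'])"
```

```text
clock: 8.18
position: [565.9, -182.5, 266.3]
wrist_force: [-1.0, 0.1, -0.6]
width: 7.5
[ 81.38716346  -1.60592818 266.28972535] -0.993046308537017 [ 0.00049025  0.18231511 -0.06071711]
```

```bash
cat > wp.py <<'E'
from h import *; from geo import *
D=53.1;OFF=np.array([0,0])
def tcp(x,z,deg,lat=-1.7):
    t=np.radians(deg);return st(x-D*np.sin(t),lat,z+D*np.cos(t))
def Rt(deg): return down(YAW)@Rn.from_rotvec([np.radians(deg),0,0]).as_matrix()
def eye():
    s=readout.get_state();R=s['eef_rot'];p=inst(s['position']+D*R[:,1]);th=np.degrees(np.arctan2(R[:,1]@hx,-R[2,1]))
    print('eye',np.round(p,1),'th',round(th,1),'F',np.round([s['wrist_force']@hx,s['wrist_force'][2]],1),'T',np.round(s['ft_torque'],2),'q',np.round(s['joint_pos'],2),'t',round(s['clock'],2),'w',round(s['width'],1))
    return s
def rows(wps):
    s=readout.get_state();p=s['position'];R=s['eef_rot']
    for w in wps:
        g=tcp(*w);Rg=Rt(w[2]);print(w,np.round(R.T@(g-p)/25,2),np.round(Rn.from_matrix(R.T@Rg).as_rotvec()/.08,2));p,R=g,Rg
E
python3 -c "
from wp import *
eye()
rows([(70,211,0),(60,210,0),(60.5,210,3),(61.7,210,6),(63.7,210,10),(65.7,210,14),(67.7,210,18),(69.7,210.3,22),(71.7,211,26),(73.7,213,30),(75.7,215,34),(77.7,217,38),(78.7,219,40)])"
```

```text
eye [ 81.4  -1.7 213.2] th 0.0 F [-1.  -0.6] T [ 0.    0.18 -0.06] q [-0.5   0.47  1.49 -0.    1.18 -0.68] t 8.18 w 7.5
(70, 211, 0) [ 0.    0.09 -0.46] [-0.    0.04  0.03]
(60, 210, 0) [-0.    0.04 -0.4 ] [0. 0. 0.]
(60.5, 210, 3) [ 0.    0.   -0.09] [ 0.65 -0.   -0.  ]
(61.7, 210, 6) [ 0.    0.01 -0.06] [0.65 0.   0.  ]
(63.7, 210, 10) [-0.    0.01 -0.07] [0.87 0.   0.  ]
(65.7, 210, 14) [-0.    0.02 -0.07] [ 0.87 -0.   -0.  ]
(67.7, 210, 18) [ 0.    0.02 -0.07] [ 0.87  0.   -0.  ]
(69.7, 210.3, 22) [-0.    0.02 -0.07] [ 0.87 -0.    0.  ]
(71.7, 211, 26) [-0.    0.01 -0.06] [ 0.87 -0.   -0.  ]
(73.7, 213, 30) [ 0.   -0.03 -0.04] [0.87 0.   0.  ]
(75.7, 215, 34) [-0.   -0.02 -0.04] [ 0.87 -0.    0.  ]
(77.7, 217, 38) [-0.   -0.02 -0.04] [0.87 0.   0.  ]
(78.7, 219, 40) [ 0.   -0.04  0.01] [ 0.44 -0.   -0.  ]
```

```bash
python3 -m jog '[[0,0.04,-0.4,0,0,0,-1],[0,0.04,-0.4,0,0.04,0,-1],[0,0,0,0,0,0,-1],[0,0,-0.08,0.6,0,0,-1],[0,0.01,-0.06,0.6,0,0,-1],[0,0,0,0,0,0,-1]]' 40 >/dev/null; python3 -c "
from wp import *
eye()
rows([(62,210,8),(63.7,210,12),(65.7,210,16),(67.7,210,20)])"
```

```text
eye [ 62.3  -2.1 211.5] th 5.8 F [ 0.1 -0.1] T [-0.02  0.08  0.02] q [-0.56  0.41  1.61  0.08  1.04 -0.77] t 8.93 w 7.2
(62, 210, 8) [-0.01  0.06 -0.1 ] [ 0.48 -0.02  0.05]
(63.7, 210, 12) [-0.    0.01 -0.08] [ 0.87  0.   -0.  ]
(65.7, 210, 16) [ 0.    0.02 -0.07] [0.87 0.   0.  ]
(67.7, 210, 20) [-0.    0.03 -0.07] [ 0.87 -0.    0.  ]
```

```bash
python3 -m jog '[[0,0.05,-0.09,0.7,0,0.04,-1],[0,0.02,-0.08,0.9,0,0,-1],[0,0.02,-0.08,0.9,0,0,-1],[0,0.02,-0.08,0.9,0,0,-1],[0,0,0,0,0,0,-1],[0,0,0,0,0,0,-1]]' >/dev/null; python3 -c "
from wp import *
eye()
rows([(69.7,210.3,22),(71.7,211,26),(73.7,213,30),(75.7,215,34),(77.7,217,38)])"
```

```text
eye [ 71.8  -3.6 212.3] th 21.8 F [ 0.9 -1.1] T [-0.08  0.26  0.05] q [-0.68  0.35  1.79  0.41  0.78 -1.12] t 9.68 w 7.5
(69.7, 210.3, 22) [-0.07  0.04 -0.11] [0.03 0.02 0.04]
(71.7, 211, 26) [-0.    0.01 -0.06] [ 0.87 -0.   -0.  ]
(73.7, 213, 30) [ 0.   -0.03 -0.04] [0.87 0.   0.  ]
(75.7, 215, 34) [-0.   -0.02 -0.04] [ 0.87 -0.    0.  ]
(77.7, 217, 38) [-0.   -0.02 -0.04] [0.87 0.   0.  ]
```

```bash
python3 -c "
from wp import *
from pl import clr
print(clr(71.1,212.3,np.radians(21.8)))
for i in range(3): snap('wrist','w6'); s=eye()
"; for i in 1 2 3; do python3 -m jog '[[0.02,0.01,-0.03,0,0,0,-1]]' | grep force; done; python3 -c "
from wp import *
eye()"
```

```text
3.2744505929676606
eye [ 71.9  -3.5 212.2] th 21.8 F [ 0.  -0.3] T [0.01 0.25 0.03] q [-0.68  0.35  1.79  0.41  0.78 -1.12] t 9.72 w 7.5
eye [ 72.   -3.4 212.2] th 21.9 F [-0.1 -0.1] T [-0.05  0.25  0.01] q [-0.68  0.35  1.79  0.41  0.78 -1.12] t 9.78 w 7.6
eye [ 72.   -3.3 212.2] th 21.9 F [-0.1 -0.5] T [-0.06  0.22  0.04] q [-0.68  0.35  1.79  0.41  0.78 -1.12] t 9.82 w 7.2
wrist_force: [0.5, 1.0, -1.3]
wrist_force: [-0.7, -0.3, -0.2]
wrist_force: [0.2, -0.9, -1.5]
eye [ 70.8  -4.8 210.7] th 21.9 F [ 0.  -1.5] T [ 0.01  0.28 -0.02] q [-0.68  0.35  1.79  0.41  0.78 -1.12] t 10.2 w 7.2
```

View pics/w6.png

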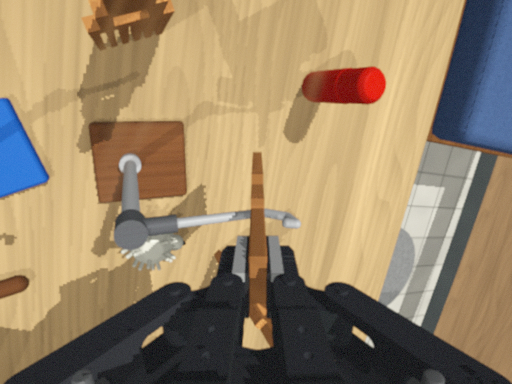

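```bash
python3 -c "
from wp import *
rows([(71.7,211,26),(73.7,213,30),(75.7,215,34),(77.7,217,38),(78.7,219,40)])"; python3 -m jog '[[-0.1,0.02,-0.06,0.8,0,0.05,-1],[0,-0.02,-0.05,0.8,0,0,-1],[0,0,0,0,0,0,-1],[0,0,0,0,0,0,-1]]' >/dev/null; python3 -c "
from wp import *
eye()
rows([(73.7,213,30),(75.7,215,34),(77.7,217,38),(78.7,219,40)])"
```

```text
(71.7, 211, 26) [-0.12  0.01 -0.12] [0.9  0.04 0.03]
(73.7, 213, 30) [ 0.   -0.03 -0.04] [0.87 0.   0.  ]
(75.7, 215, 34) [-0.   -0.02 -0.04] [ 0.87 -0.    0.  ]
(77.7, 217, 38) [-0.   -0.02 -0.04] [0.87 0.   0.  ]
(78.7, 219, 40) [ 0.   -0.04  0.01] [ 0.44 -0.   -0.  ]
eye [ 74.9  -2.7 212.9] th 29.4 F [ 0.7 -0.9] T [-0.06  0.27  0.05] q [-0.74  0.34  1.88  0.65  0.7  -1.38] t 10.7 w 7.2
(73.7, 213, 30) [-0.04 -0.03 -0.06] [ 0.14  0.05 -0.01]
(75.7, 215, 34) [-0.   -0.02 -0.04] [ 0.87 -0.    0.  ]
(77.7, 217, 38) [-0.   -0.02 -0.04] [0.87 0.   0.  ]
(78.7, 219, 40) [ 0.   -0.04  0.01] [ 0.44 -0.   -0.  ]
```

```bash
python3 -m jog '[[-0.04,-0.04,-0.1,0.8,0.04,0,-1],[0,-0.02,-0.05,0.8,0,0,-1],[0,0,0,0,0,0,-1],[0,0,0,0,0,0,-1]]' >/dev/null; python3 -c "
from wp import *
eye()
from pl import *
s=readout.get_state();R=s['eef_rot'];p=inst(s['position']+D*R[:,1]);th=np.arctan2(R[:,1]@hx,-R[2,1])
for dx in (-1.5,0,1.5): print([round(clr(p[0]-.7+dx,p[2]+dz,th),1) for dz in (-1.5,0,1.5)])
rows([(77.7,217,38),(78.7,219,40)])"
```

```text
eye [ 78.9  -2.9 217.7] th 36.9 F [ 0.2 -1.4] T [-0.08  0.44 -0.04] q [-0.8   0.34  1.96  0.93  0.67 -1.68] t 11.2 w 7.4
[np.float64(3.4), np.float64(2.4), np.float64(1.3)]
[np.float64(3.1), np.float64(2.7), np.float64(2.4)]
[np.float64(1.8), np.float64(1.2), np.float64(1.1)]
(77.7, 217, 38) [-0.05 -0.01 -0.1 ] [0.25 0.06 0.01]
(78.7, 219, 40) [ 0.   -0.04  0.01] [ 0.44 -0.   -0.  ]
```

```bash
python3 -m jog '[[-0.04,-0.05,-0.05,0.5,0.06,0,-1],[0,0,0,0,0,0,-1],[0,0,0,0,0,0,-1]]' >/dev/null
cat > ck.py <<'E'
from wp import *
eye()
from pl import *
s=readout.get_state();R=s['eef_rot'];p=inst(s['position']+D*R[:,1]);th=np.arctan2(R[:,1]@hx,-R[2,1])
for dx in (-1.5,0,1.5): print([float(round(clr(p[0]-.7+dx,p[2]+dz,th),1)) for dz in (-1.5,0,1.5)])
E
python3 ck.py; python3 -c "
from wp import *
snap('wrist','w7');snap('scene','s7')
rows([(80.7,221.5,40),(83.7,224.5,40),(86.7,227.5,40),(90,231,40),(94,235,40)])"
```

```text
eye [ 80.5  -2.8 220.6] th 39.2 F [ 0.1 -1. ] T [-0.05  0.4  -0.02] q [-0.82  0.34  1.98  1.01  0.67 -1.77] t 11.57 w 7.1
[2.6, 1.8, 0.7]
[1.1, 1.6, 1.8]
[-0.4, 0.3, 1.4]
(80.7, 221.5, 40) [-0.03 -0.03  0.  ] [0.18 0.05 0.02]
(83.7, 224.5, 40) [-0.   -0.01  0.17] [0. 0. 0.]
(86.7, 227.5, 40) [-0.   -0.01  0.17] [0. 0. 0.]
(90, 231, 40) [ 0.   -0.02  0.19] [0. 0. 0.]
(94, 235, 40) [-0.   -0.02  0.23] [0. 0. 0.]
```

View pics/w7.png

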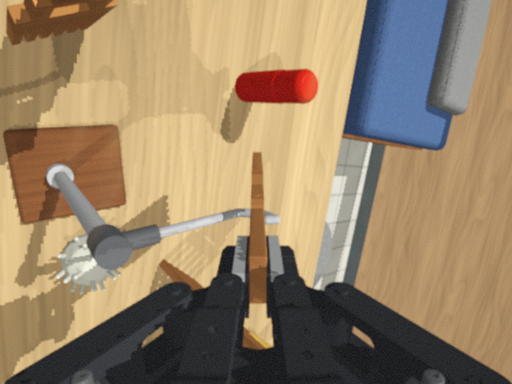

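```bash
python3 -m jog '[[-0.03,-0.04,0,0.2,0.05,0,-1],[0,-0.01,0.1,0,0,0,-1],[0,0,0,0,0,0,-1]]' >/dev/null; python3 ck.py; python3 -m jog '[[0,-0.01,0.12,0,0,0,-1],[0,0,0,0,0,0,-1]]' >/dev/null; python3 ck.py
```

```text
eye [ 82.6  -1.8 224. ] th 40.1 F [-0.8 -1.2] T [-0.09  0.38  0.03] q [-0.82  0.34  1.98  1.04  0.68 -1.8 ] t 12.05 w 7.4
[2.0, 0.9, -0.2]
[1.4, 2.0, 0.9]
[0.5, 1.6, 2.0]
eye [ 85.   -1.9 226.4] th 40.2 F [ 0.2 -0.2] T [-0.12  0.45 -0.03] q [-0.82  0.34  1.98  1.03  0.68 -1.78] t 12.3 w 7.3
[1.9, 0.9, -0.2]
[1.8, 1.9, 0.9]
[0.8, 1.9, 2.0]
```

```bash
python3 -m jog '[[0,0,0.12,0,0,0,-1],[0,0,0,0,0,0,-1]]' >/dev/null; python3 ck.py; python3 -m jog '[[0,-0.01,0.12,0,0,0,-1],[0,0,0,0,0,0,-1]]' >/dev/null; python3 ck.py
```

```text
eye [ 87.5  -1.9 228.5] th 40.2 F [ 0.7 -1.1] T [-0.06  0.43 -0.05] q [-0.81  0.34  1.97  1.02  0.68 -1.77] t 12.55 w 7.2
[2.2, 1.3, 0.8]
[1.8, 2.7, 2.3]
[0.9, 2.2, 3.5]
eye [ 89.8  -1.9 230.8] th 40.2 F [ 0.1 -0.8] T [-0.07  0.43 -0.  ] q [-0.81  0.34  1.96  1.02  0.68 -1.75] t 12.8 w 7.0
[3.2, 3.1, 3.1]
[2.4, 3.7, 4.6]
[1.6, 2.9, 4.2]
```

```bash
python3 -m jog '[[0,-0.03,0.16,0,0,0,-1],[0,-0.04,0.16,0,0,0,-1],[0,-0.04,0.16,0,0,0,-1],[0,0,0,0,0,0,-1]]' >/dev/null; python3 ck.py; python3 -c "
from wp import *
snap('wrist','w8');snap('scene','s8')"
```

```text
eye [ 97.8  -1.9 241.5] th 40.2 F [ 0.1 -0.8] T [-0.11  0.45  0.01] q [-0.79  0.32  1.94  0.98  0.69 -1.69] t 13.3 w 7.4
[10.4, 11.1, 11.1]
[10.6, 12.0, 12.6]
[10.9, 12.3, 13.8]
```

View pics/w8.png

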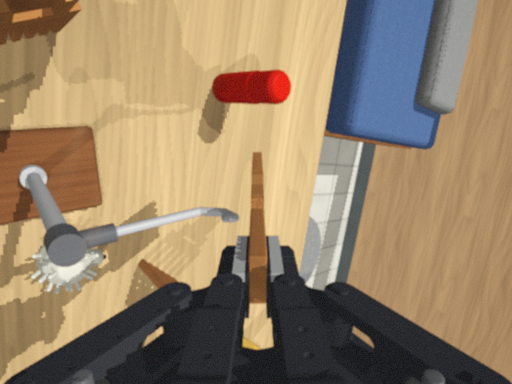

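View pics/s8.png

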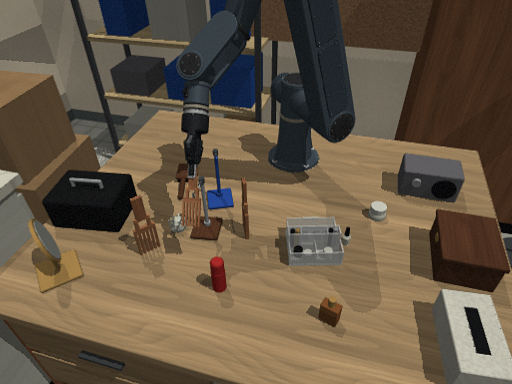

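```bash
python3 -m jog '[[0,-0.5,0.5,0,0,0,-1],[0,-0.7,0.7,0,0,0,-1],[0,-0.7,0.6,0,0,0,-1],[0,-0.7,0.6,0,0,0,-1],[0,-0.7,0.6,0,0,0,-1],[0,-0.7,0.6,-0.8,0,0,-1],[0,-0.7,0.6,-0.8,0,0,-1],[0,-0.7,0.5,-0.8,0,0,-1],[0,-0.2,0.1,-0.8,0,0,-1],[0,0,0,-0.8,0,0,-1]]'; python3 -c "
from wp import *
eye();plan(st(100,-2,400),down(YAW),5)"
```

```text
clock: 14.65
position: [551.2, -183.1, 468.0]
eef_rot: [[0.174, 0.347, 0.921], [-0.985, 0.07, 0.16], [-0.009, -0.935, 0.354]]
wrist_force: [-0.2, 0.4, -0.5]
width: 7.0
eye [ 85.7   0.8 418.3] th 20.7 F [-0.1 -0.5] T [-0.06  0.25  0.01] q [-0.64  0.17  1.44  0.28  1.3  -0.86] t 14.65 w 7.0
[0.02 0.6  0.06] [-0.91 -0.02 -0.02]
[0.02 0.6  0.1 ] [-0.91 -0.02 -0.02]
[0.02 0.59 0.14] [-0.91 -0.02 -0.02]
[0.02 0.58 0.18] [-0.91 -0.02 -0.02]
[0.02 0.56 0.22] [-0.91 -0.02 -0.02]
```

```bash
python3 -c "
from wp import *
plan((480,110,430),down(np.radians(17.5)),14)"
```

```text
[-0.86  0.09 -0.09] [-0.32 -0.12  0.01]
[-0.86  0.09 -0.08] [-0.32 -0.12  0.01]
[-0.86  0.1  -0.07] [-0.32 -0.12  0.01]
[-0.86  0.1  -0.06] [-0.32 -0.12  0.01]
[-0.86  0.1  -0.05] [-0.32 -0.12  0.01]
[-0.86  0.1  -0.04] [-0.32 -0.12  0.01]
[-0.86  0.1  -0.03] [-0.32 -0.12  0.01]
[-0.86  0.11 -0.02] [-0.32 -0.12  0.01]
[-0.86  0.11 -0.01] [-0.32 -0.12  0.01]
[-0.86  0.11  0.  ] [-0.32 -0.12  0.01]
[-0.86  0.11  0.01] [-0.32 -0.12  0.01]
[-0.86  0.11  0.03] [-0.32 -0.12  0.01]
[-0.86  0.11  0.04] [-0.32 -0.12  0.01]
[-0.86  0.11  0.05] [-0.32 -0.12  0.01]
```

```bash
python3 -m jog '[[-0.5,0,-0.1,-0.5,-0.1,0,-1],[-0.9,0.1,-0.1,-0.5,-0.15,0,-1],[-0.9,0.1,-0.1,-0.5,-0.15,0,-1],[-0.9,0.1,-0.05,-0.5,-0.15,0,-1],[-0.9,0.1,-0.05,-0.5,-0.15,0,-1],[-0.9,0.1,0,-0.5,-0.15,0,-1],[-0.9,0.1,0,-0.5,-0.15,0,-1],[-0.9,0.1,0,-0.5,-0.15,0,-1],[-0.9,0.1,0,-0.5,-0.15,0,-1],[-0.9,0.1,0,0,-0.1,0,-1]]'; python3 -c "
from wp import *
plan((480,110,430),down(np.radians(17.5)),4)"
```

```text
clock: 15.9
position: [493.3, 31.7, 438.4]
eef_rot: [[0.281, -0.016, 0.959], [-0.96, -0.005, 0.281], [-0.0, -1.0, -0.017]]
wrist_force: [-0.3, 0.8, -0.3]
width: 7.6
[-0.79  0.08  0.09] [ 0.05 -0.06 -0.  ]
[-0.79  0.08  0.1 ] [ 0.05 -0.06 -0.  ]
[-0.79  0.08  0.1 ] [ 0.05 -0.06 -0.  ]
[-0.79  0.08  0.1 ] [ 0.05 -0.06 -0.  ]
```

```bash
python3 -m jog '[[-0.8,0.1,0.1,0,-0.1,0,-1],[-0.8,0.1,0.1,0,-0.1,0,-1],[-0.8,0.1,0.1,0,0,0,-1],[-0.8,0.1,0.1,0,0,0,-1],[0,0,0,0,0,0,-1],[0,0,0,0,0,0,-1]]'; python3 -c "
from wp import *
snap('wrist','w9');snap('scene','s9');print(readout.get_state()['joint_pos'])
a=cv2.imread('pics/s9.png')[170:290,240:400]; cv2.imwrite('pics/s9z.png',cv2.resize(a,None,fx=5,fy=5,interpolation=cv2.INTER_CUBIC))
"
```

```text
clock: 16.65
position: [476.7, 115.0, 425.9]
eef_rot: [[0.299, -0.022, 0.954], [-0.954, -0.002, 0.299], [-0.005, -1.0, -0.022]]
wrist_force: [0.9, -0.3, -1.2]
width: 7.5
[ 0.00895576  0.17814269  1.48391534 -0.00178244  1.50149151 -0.29399707]
```

View pics/w9.png

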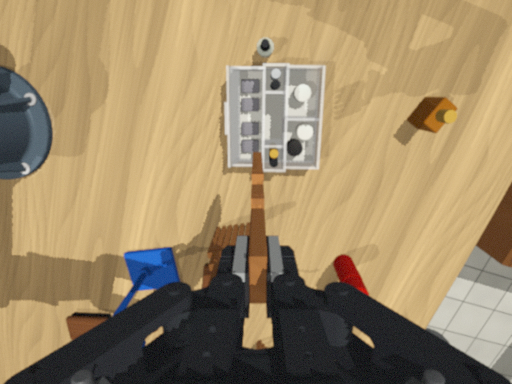

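View pics/s9z.png

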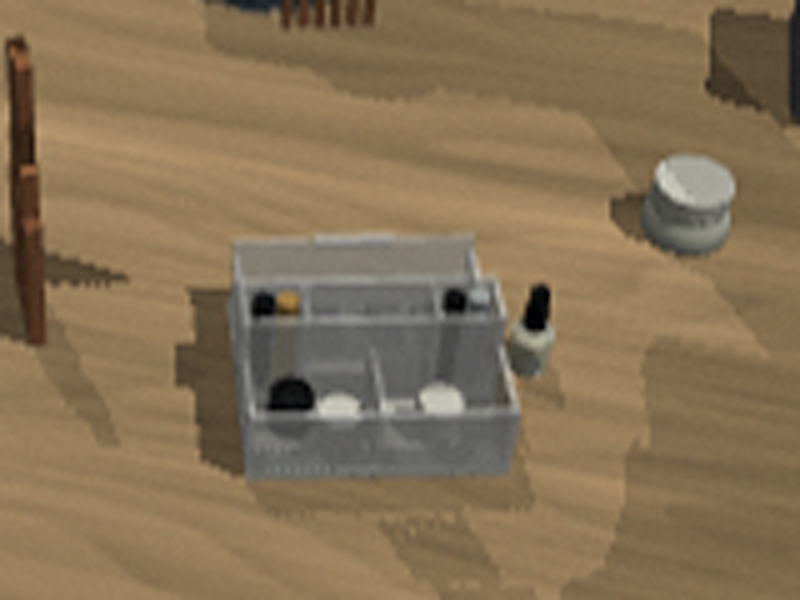

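```bash
python3 -c "
import cv2
a=cv2.imread('pics/w9.png')[55:185,210:340]; cv2.imwrite('pics/w9z.png',cv2.resize(a,None,fx=5,fy=5,interpolation=cv2.INTER_CUBIC))
"
```

```text
(no output)
```

View pics/w9z.png

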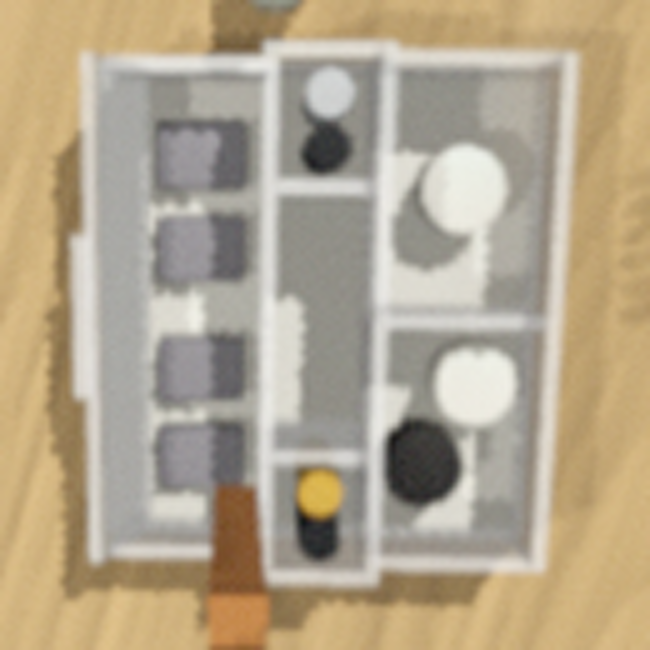

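```bash
python3 -c "
from wp import *
np.set_printoptions(precision=1,suppress=True)
c=vision.calibration('wrist')
w=lambda u,v:(210+(u+.5)/5-.5,55+(v+.5)/5-.5)
q=[(272,187),(380,187),(268,457),(374,457)]
P4=np.array([plane(c,w(*p),78) for p in q]);print(P4,P4.mean(0))
ys=(P4[0]+P4[1]-P4[2]-P4[3])/2;print('ydir',ys,np.linalg.norm(ys),'yaw',np.degrees(np.arctan2(-ys[0],ys[1])))
xs=(P4[1]+P4[3]-P4[0]-P4[2])/2;print('xdir',xs,np.linalg.norm(xs),np.degrees(np.arctan2(xs[1],xs[0])))
ct=vision.calibration('top')
t=lambda u,v:(160+(u+.5)/3.3-.5,130+(v+.5)/3.3-.5)
print('top',plane(ct,t(149,268),78),plane(ct,t(149,268),6))
a=cv2.imread('pics/t0z.png')[150:400,30:290];cv2.imwrite('pics/t0zz.png',cv2.resize(a,None,fx=2.2,fy=2.2))
"
```

```text
[[453.6 192.4  78. ]
 [483.9 201.9  78. ]
 [476.8 115.9  78. ]
 [508.  125.8  78. ]] [480.6 159.   78. ]
ydir [-23.6  76.3   0. ] 79.87595141265051 yaw 17.216896258484997
xdir [30.7  9.7  0. ] 32.24035944966122 17.586039839760968
top [478.8 160.9  78. ] [488.5 170.7   6. ]
```

View pics/t0zz.png

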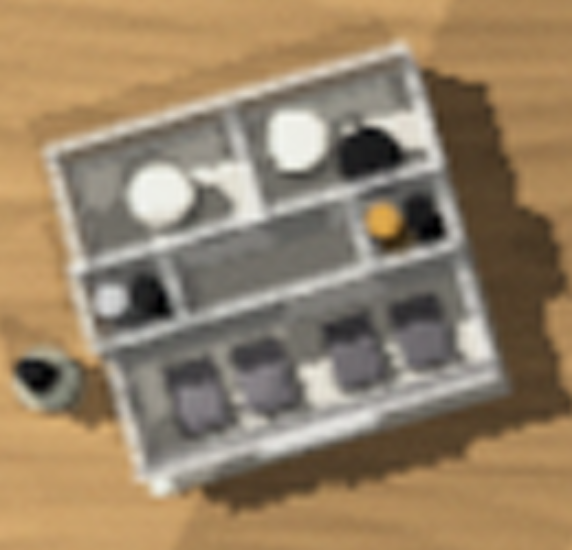

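```bash
python3 -c "
from wp import *
plan((480.5,158.5,280),down(np.radians(17.4)),8)"
```

```text
[-0.2   0.73  0.1 ] [ 0.03 -0.   -0.01]
[-0.2   0.73  0.1 ] [ 0.03 -0.   -0.01]
[-0.2   0.73  0.09] [ 0.03 -0.   -0.01]
[-0.2   0.73  0.09] [ 0.03 -0.   -0.01]
[-0.2   0.73  0.09] [ 0.03 -0.   -0.01]
[-0.2   0.73  0.09] [ 0.03 -0.   -0.01]
[-0.2   0.73  0.09] [ 0.03 -0.   -0.01]
[-0.2   0.73  0.09] [ 0.03 -0.   -0.01]
```

```bash
python3 -m jog '[[-0.3,0.5,0.1,0.04,0,0,-1],[-0.4,0.7,0.1,0.04,0,0,-1],[-0.4,0.7,0.1,0.04,0,0,-1],[-0.4,0.7,0.1,0.04,0,0,-1],[-0.1,0.7,0.1,0.04,0,0,-1],[0,0.7,0.1,0.04,0,0,-1],[0,0.7,0.1,0.04,0,0,-1],[0,0.5,0,0,0,0,-1],[0,0,0,0,0,0,-1]]'; python3 -c "
from wp import *
snap('wrist','w10');snap('scene','s10');snap('top','t10')
a=cv2.imread('pics/s10.png')[130:280,230:380]; cv2.imwrite('pics/s10z.png',cv2.resize(a,None,fx=4,fy=4,interpolation=cv2.INTER_CUBIC))
plan((480.5,158.5,260),down(np.radians(17.4)),1)
"
```

```text
clock: 17.88
position: [478.9, 158.9, 286.2]
eef_rot: [[0.293, -0.005, 0.956], [-0.956, 0.006, 0.293], [-0.007, -1.0, -0.003]]
wrist_force: [-0.2, -0.3, -0.4]
width: 7.4
[0.03 1.12 0.01] [-0.01 -0.08 -0.07]
```

View pics/w10.png

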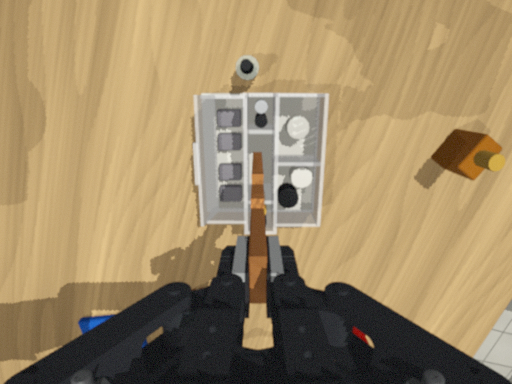

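View pics/s10z.png

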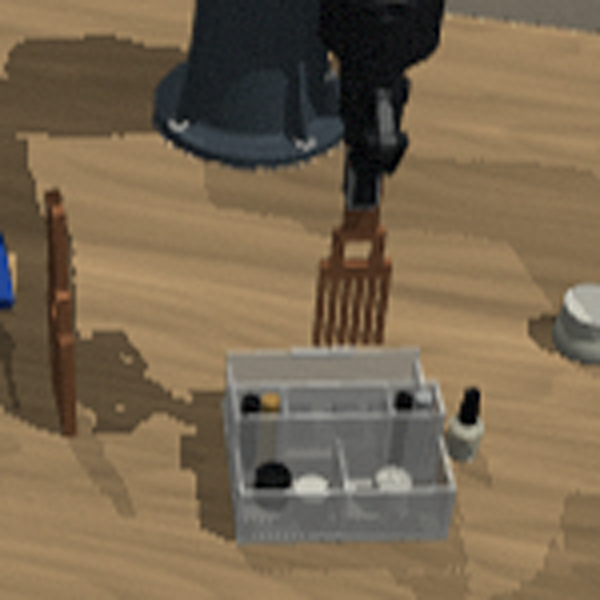

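```bash
python3 -c "
import cv2
a=cv2.imread('pics/w10.png')[80:240,190:340]; cv2.imwrite('pics/w10z.png',cv2.resize(a,None,fx=5,fy=5,interpolation=cv2.INTER_CUBIC))
"
```

```text
(no output)
```

View pics/w10z.png

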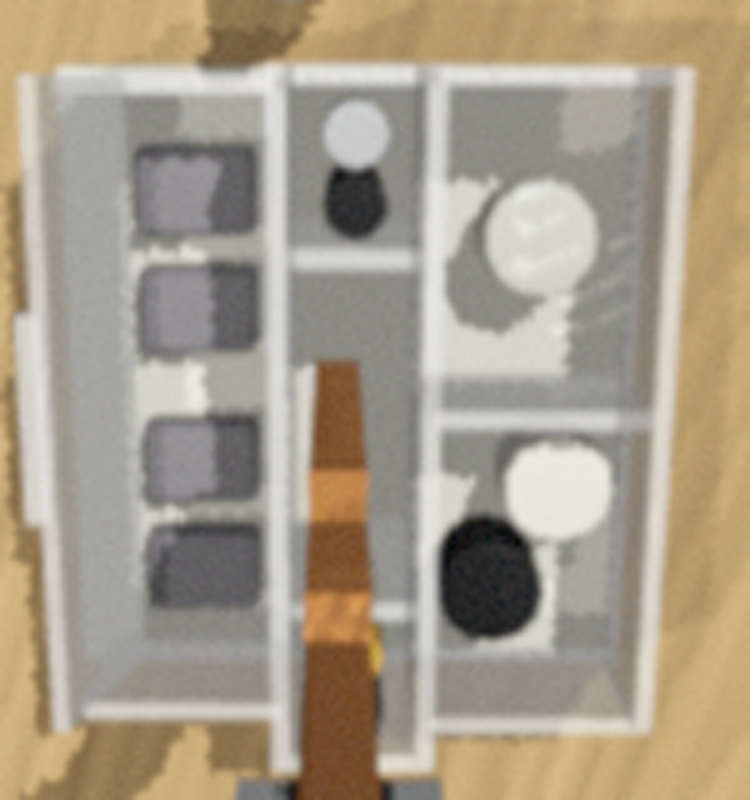

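```bash
python3 -c "
from wp import *
np.set_printoptions(precision=1,suppress=True)
c=vision.calibration('wrist')
w=lambda u,v:(190+(u+.5)/5-.5,80+(v+.5)/5-.5)
P4=np.array([plane(c,w(*p),78) for p in [(279,258),(431,258),(281,611),(425,611)]]);print(P4,P4.mean(0))
s=readout.get_state();print(s['position']+153*s['eef_rot'][:,1])
g=P4.mean(0);g[2]=240
plan(g,down(np.radians(17.4)),2)
"
```

```text
[[455.5 192.8  78. ]
 [486.8 202.5  78. ]
 [478.7 115.5  78. ]
 [510.6 125.2  78. ]] [482.9 159.   78. ]
[480.  160.  134.9]
[0.  1.  0.1] [-0. -0. -0.]
[0.  1.  0.1] [-0. -0. -0.]
```

```bash
python3 -m jog '[[0,0.4,0.1,0,-0.03,0,-1],[0,0.6,0.05,0,0,0,-1],[0,0.5,0,0,0,0,-1],[0,0,0,0,0,0,-1],[0,0,0,0,0,0,-1]]'; python3 -c "
from wp import *
plan((482,159,240),down(np.radians(17.4)),1);snap('wrist','w11')
a=cv2.imread('pics/w11.png')[80:240,190:340]; cv2.imwrite('pics/w11z.png',cv2.resize(a,None,fx=4,fy=4,interpolation=cv2.INTER_CUBIC))
"
```

```text
clock: 18.65
position: [485.6, 160.6, 250.3]
eef_rot: [[0.295, 0.005, 0.955], [-0.955, 0.007, 0.295], [-0.005, -1.0, 0.006]]
wrist_force: [-0.5, -0.2, -0.1]
width: 7.3
[ 0.02  0.41 -0.16] [-0.08 -0.05 -0.06]
```

View pics/w11z.png

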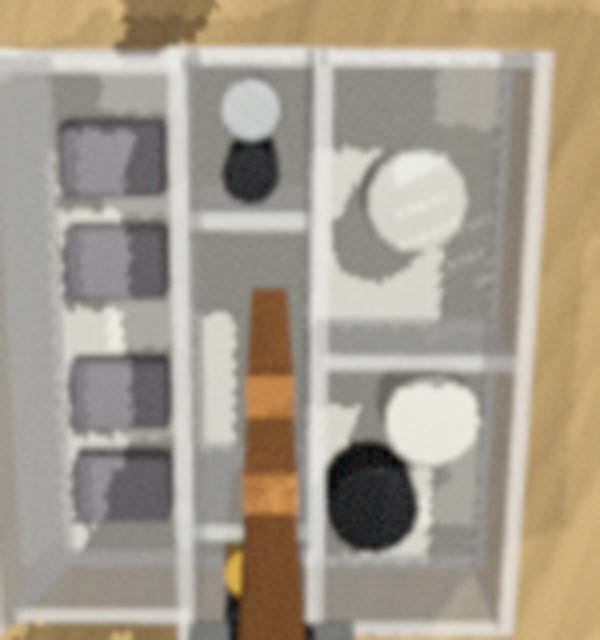

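```bash
python3 -m jog '[[0.02,0.4,-0.14,-0.05,-0.04,-0.05,-1],[0,0.6,0,0,0,0,-1],[0,0.6,0,0,0,0,-1],[0,0.4,0,0,0,0,-1],[0,0,0,0,0,0,-1]]'; python3 -c "
from wp import *
s=readout.get_state();print('foot',s['position']+153*s['eef_rot'][:,1])
plan((482,159,170),down(np.radians(17.4)),1)
"
```

```text
clock: 19.32
position: [482.1, 159.0, 198.7]
eef_rot: [[0.299, 0.004, 0.954], [-0.954, 0.001, 0.299], [0.0, -1.0, 0.004]]
wrist_force: [0.4, 0.1, -1.6]
width: 7.6
foot [482.68431023 159.13061273  45.72550282]
[-0.    1.15 -0.01] [-0.05  0.    0.  ]
```

```bash
python3 -m jog '[[0,0.4,0,0,0,0,-1],[0,0.4,0,0,0,0,-1],[0,0.3,0,0,0,0,-1],[0,0.1,0,0,0,0,-1],[0,0,0,0,0,0,-1]]'; python3 -m jog '[[0,0.1,0,0,0,0,-1],[0,0.1,0,0,0,0,-1],[0,0,0,0,0,0,-1]]'
```

```text
clock: 19.95
position: [483.0, 159.1, 167.3]
eef_rot: [[0.299, 0.005, 0.954], [-0.954, 0.001, 0.299], [0.001, -1.0, 0.005]]
wrist_force: [0.6, -0.9, -0.5]
width: 7.2
clock: 20.32
position: [483.5, 159.2, 162.5]
eef_rot: [[0.299, 0.007, 0.954], [-0.954, 0.001, 0.299], [0.001, -1.0, 0.007]]
wrist_force: [-0.4, -0.2, -0.2]
width: 7.4
```

Next I'll go down 1 mm at a time until the floor is felt.

```bash
python3 -m jog '[[0,0.06,-0.04,-0.1,0,0,-1],[0,0.04,0,0,0,0,-1],[0,0,0,0,0,0,-1]]'; python3 -m jog '[[0,0.04,0,0,0,0,-1],[0,0,0,0,0,0,-1]]'
```

```text
clock: 20.7
position: [482.6, 158.9, 160.0]
eef_rot: [[0.299, -0.001, 0.954], [-0.954, -0.001, 0.299], [0.001, -1.0, -0.001]]
wrist_force: [0.1, 0.6, 0.1]
width: 7.1
clock: 20.95
position: [482.8, 158.9, 159.3]
eef_rot: [[0.299, -0.0, 0.954], [-0.954, -0.001, 0.299], [0.001, -1.0, -0.001]]
wrist_force: [-0.2, 0.2, -0.5]
width: 7.6
```

```bash
python3 -m jog '[[0,0.04,0,0,0,0,-1],[0,0,0,0,0,0,-1]]'; python3 -c "
from wp import *
snap('wrist','w12');snap('scene','s12')
s=readout.get_state();print('foot',s['position']+153*s['eef_rot'][:,1],s['wrist_force'])
a=cv2.imread('pics/s12.png')[130:280,230:380]; cv2.imwrite('pics/s12z.png',cv2.resize(a,None,fx=4,fy=4,interpolation=cv2.INTER_CUBIC))"
```

```text
clock: 21.2
position: [483.1, 159.0, 159.4]
eef_rot: [[0.299, 0.001, 0.954], [-0.954, -0.001, 0.299], [0.001, -1.0, 0.0]]
wrist_force: [0.5, -0.1, -0.8]
width: 7.2
foot [483.28915753 158.91982486   6.2217327 ] [-0.23133228 -0.20388898  1.13828774]
```

View pics/s12z.png

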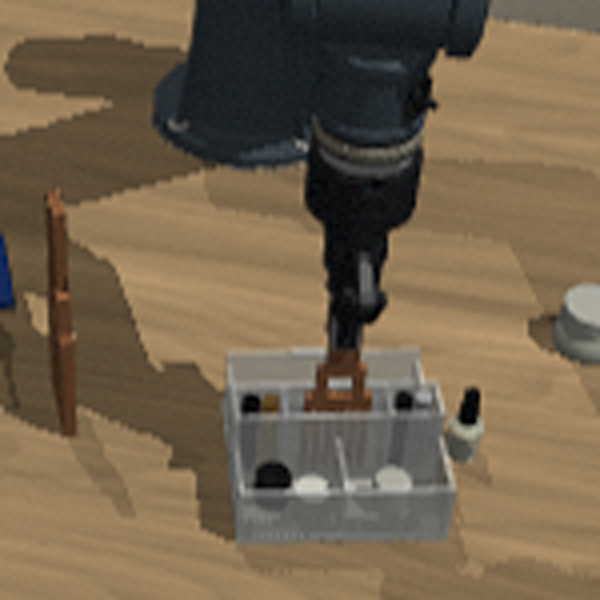

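View pics/w12.png

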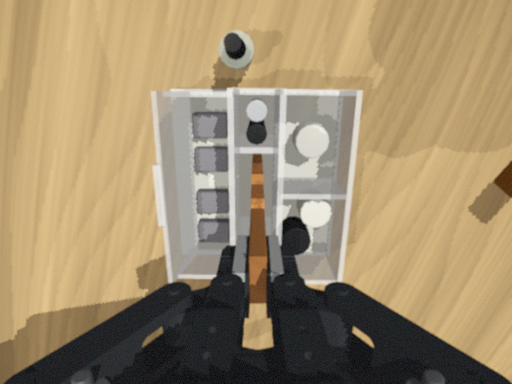

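```bash
python3 -m jog '[[0,0,0,0,0,0,-0.7],[0,0,0,0,0,0,-0.6],[0,0,0,0,0,0,-0.4],[0,0,0,0,0,0,-0.2],[0,0,0,0,0,0,0],[0,0,0,0,0,0,0]]'; python3 -c "
from wp import *
snap('wrist','w13')"
```

```text
clock: 22.05
position: [483.2, 159.0, 158.7]
eef_rot: [[0.299, 0.0, 0.954], [-0.954, -0.001, 0.299], [0.001, -1.0, -0.0]]
wrist_force: [0.7, -0.7, 0.4]
width: 42.6
```

View pics/w13.png

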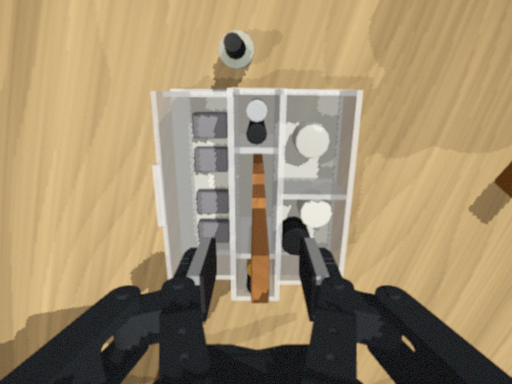

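```bash
python3 -m jog '[[0,-0.2,0,0,0,0,0.1],[0,-0.5,0,0,0,0,0.1],[0,-0.7,0,0,0,0,0.1],[0,-1,0,0,0,0,0.1],[0,-1,0,0,0,0,0.1],[0,-1,0,0,0,0,0.1],[0,-1,0,0,0,0,0.1],[0,0,0,0,0,0,0.1],[0,0,0,0,0,0,0.1]]'; python3 -c "
from wp import *
snap('wrist','w14');snap('scene','s14');snap('top','t14')
a=cv2.imread('pics/s14.png')[130:280,230:380]; cv2.imwrite('pics/s14z.png',cv2.resize(a,None,fx=4,fy=4,interpolation=cv2.INTER_CUBIC))"
```

```text
clock: 23.22
position: [482.8, 159.2, 303.5]
eef_rot: [[0.299, 0.005, 0.954], [-0.954, -0.001, 0.299], [0.002, -1.0, 0.005]]
wrist_force: [-0.2, 0.5, -0.1]
width: 47.2
```

View pics/s14z.png

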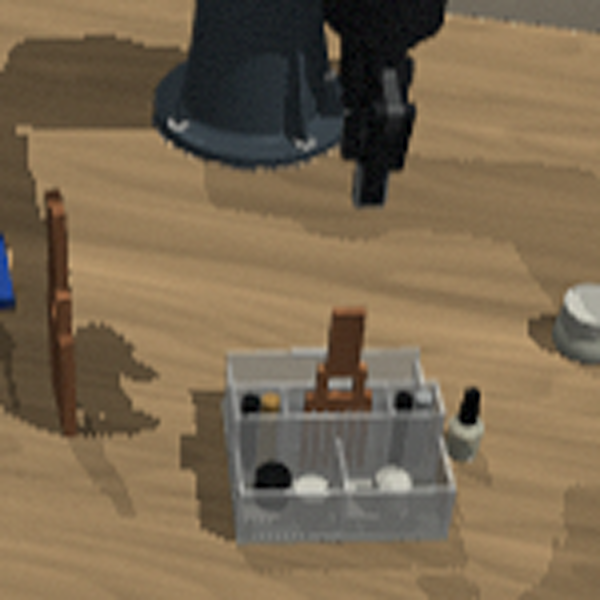

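View pics/w14.png

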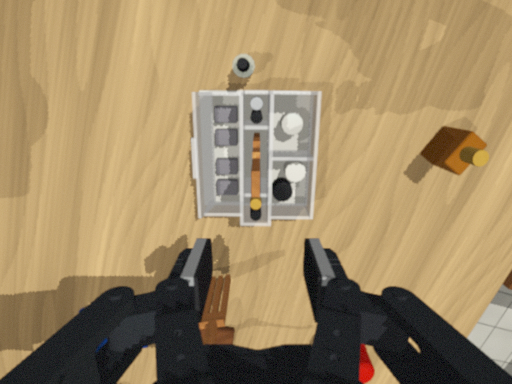

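View pics/s14.png

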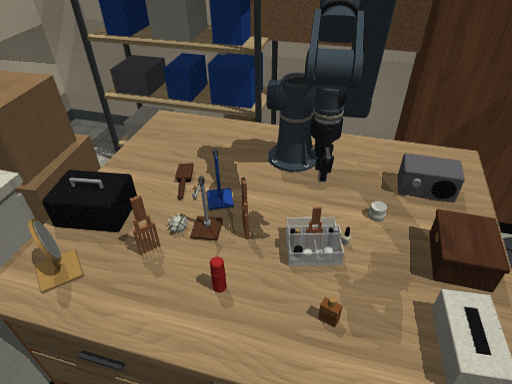

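The pick stands nearly upright in the middle compartment with its handle at about (316,217). The gripper is well clear, and the hook and everything else look where they were. I'll hand the job in.

```bash
python3 -c "
from wp import *
s=readout.get_state();print(s['clock'],s['qd'].round(3));print(ctrl.close_job())"
```

```text
23.375 [-0.001  0.007 -0.001 -0.     0.001 -0.002]
the job is handed in; nothing more can be done
None
```

The pick is off the hook and stands teeth down, released, in the empty middle compartment. I handed the job in at 23.4 s; it gave no verdict.

**Unhooking:** I gripped the handle and lifted it about 10 mm. I then touched the barb lightly, with about 1 N showing at the wrist. That put the tip about 92.7 mm from the post, and the camera gave 92.4 mm. I swung the teeth out 40° and slid the eye diagonally over the barb with about 2 mm of planned clearance. Wrist force readings stayed near their noise level throughout. I carried the pick well above everything else.

**Placing:** I lowered it at the centre of the compartment in roughly 1 mm steps until the descent stopped at floor height. A rise in force of 1–2 N showed it had touched. I then opened the fingers and backed straight up about 145 mm.

**Last checks:**
- **Pick:** The scene and wrist pictures show it standing almost vertical inside the compartment, with the gripper clear of it.
- **Other objects:** The rest look unmoved by eye. I did not measure their positions again.
- **Torque reading:** It drifted to about 0.45 N m while the hand was tilted. The forces showed no contact and the drift was still there once the pick was clear, so I took it as an effect of the tilt.
- **Camera disagreement:** The camera estimates of the hook and the compartment differed by 2–3 mm between views, so I corrected from the closer wrist pictures.

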